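# Dock the full coffee canister

## Robot

A 6-joint arm with a two-finger parallel gripper is mounted at the origin on the work surface. World frame = base frame: x ahead of the robot, y to its left, z up, the work surface at z = 0. Lengths are in m, angles in rad, forces in N, time in s.
With the tool pointing down it reaches from about 0.25 to 0.775 m from the base axis. Payload 4 kg.
Tool frame: the origin (TCP) lies at the very end of the fingers, on their centre line; the grasp point (between the pads) lies 19 mm behind it; z points along the fingers, x is the direction in which the jaws open and shut, and the axes are right-handed (so a half turn about z gives the same grasp; the last joint's range is limited). The gripper opens to 94 mm and grips with 3 to 60 N. Pads are 16 mm wide; open, the fingers measure 119 mm over their backs; the gripper's body (75 mm by 177 mm) begins 78 mm behind the grasp point.
Start: joints at [-1.369, 0.087, 1.371, -0, 1.684, -0.103], TCP at [0.165, -0.525, 0.206] pointing down, gripper open.
Joint ranges: [-3.1, 3.1], [-0.76, 2.03], [0.27, 2.55], [-1.08, 4.22], [0.17, 2.65], [-2.57, 2.57]. Speed limits (rad/s): [2.79, 2.79, 3.14, 3.14, 3.14, 3.14].

## Interface

Orientations are given as [roll, pitch, yaw] about the fixed x, y, z axes, in that order (R = Rz(yaw) Ry(pitch) Rx(roll)).
In Python, from bench import robot, cams, ticket gives the robot as it stands.
- The arm moves only by the tool jog_arm, never from a script. Its argument "series" is a list of rows, each an object of numbers: "x", "y", "z": the shift along the tool's x, y, z in m; "rx", "ry", "rz": the turn, a rotation vector about the tool's x, y, z in degrees. A call has 1 to 12 rows; each row shifts and turns the pose as measured when the row begins, along the tool's axes as they then stand; what a row does not reach is not made up. A row lasts 1/12 s, in which the tool goes at most 41.7 mm and 7.16 degrees, less where a joint would pass 70% of its speed; a pose out of reach is approached as far as the arm can. A call with a gripper value outside its range is refused whole. "claw" is the opening, from 0 (shut) to 1 (fully open), set as the call begins (left out, the last holds). The fingers move at their own pace and stop on an object; the grip force is fixed at half the most. Time passes only in rows, so rows that do not move let the fingers close. It gives the time, the measured TCP pose, the force and the opening at its end, in the units of the state.
- robot.get_obs(): the state, without advancing time (a new reading comes with each control period).
- cams.snapshot(name): name is "scene" or "side" or "wrist"; returns a dict with "img" (384x512x3 uint8, red, green, blue), "mtx" (3x3 intrinsics, pixels), "origin" and "attitude" of the camera in the world. Camera axes: x right, y down, z forward; pixel columns grow to the right and rows downward; lengths in m; the calibration is good to about 2 mm. The wrist camera is an equidistant fisheye: a pixel r from the principal point sees the ray r / f radians off the axis. A picture is of the moment at which its call begins. There is no depth.
- ticket.close_job(): hands the job in, once; it reports no verdict.
Trained networks look in a picture, given as the dict that the camera call returned (one of the last four; its "shot" number tells which), for a name from the list of things; names that differ only in an ending like _2 or _b are one class to them, and where a whole thing is asked for, a point or a joint stands for the part that bears it (a point fixed in the world has none). Each returns a list of dicts, best first, with "p" (0 to 1); they miss things now and then, are a little off and sometimes report something else, mostly with a low value. They report only what shows in the picture. A call takes as long as a camera call. They do not tell look-alikes from the thing itself.
- cams.look_for(thing, picture): "bbox" ([left, top, width, height] in pixels, round what is visible of it).
The state is a dict: "time": time; "joint_positions": joint angles; "qvel": joint speeds; "joint_torque": joint torques, N m; "tool_pos": TCP position; "ee_rot": TCP orientation; "wrist_force": force on the tool from outside, world axes, zero at the start; "wrist_torque": the same for the moment, N m; "width": finger opening in m.
Only numpy, scipy, OpenCV 4.12 (cv2) and the standard library are available. Lean on these libraries where they do the work, as an engineer would, in place of code of your own. Each camera call takes 0.05 s, during which the arm holds its last target.

## Task

The two closed canisters look the same: lift first the left one, then the right one (left and right as seen from the robot), clear of the table to feel which is heavier. Stand the heavier one in the wooden dock and slide it in until it has pushed the brass button of the stop fully in, gently, never with more than about 20 N and without the gripper pressing on the dock; leave the lighter one standing upright on the table, and do not disturb the other things.

Things in the scene. Friction and masses are not known exactly. Their poses are not given: they have to be found in the camera images.
- tin_left_center (a point): closed plain steel canister, upright, round, 66 mm diameter, 110 mm high, dark lid flush with its sides. Point at its centre, 55 mm above its underside; z is its upright axis. Holds an unseen hard pack; 0.2 to 0.8 kg, at least 0.15 kg apart from its twin; which is heavier changes from start to start. Starts on the robot's left (larger y).
- tin_right_center (a point): closed plain steel canister, upright, round, 66 mm diameter, 110 mm high, dark lid flush with its sides. Point at its centre, 55 mm above its underside; z is its upright axis. Holds an unseen hard pack; 0.2 to 0.8 kg, at least 0.15 kg apart from its twin; which is heavier changes from start to start. Starts on the robot's right (smaller y), between its twin and the dock.
- dock: wooden canister dock fixed to the table. Origin under the centre of its base; x is the direction in which a canister is pushed in, z up. Base 220 mm (x) by 130 mm (y), 12 mm thick: a docked canister stands on it. Smooth waxed wood, friction about 0.25. Two side cheeks rise 40 mm above the base and make a straight bay 72 mm wide, centred on y = 0, from x = -30 to +100 mm. No front wall.
- dock_mouth (a point): point on top of the dock's base (12 mm above the table) on the bay's middle line, 60 mm in -x from the dock's origin, same axes. Here the cheeks flare out, to about 100 mm apart at dock x = -75 mm; a canister can be stood here, clear of the stop.
- dock_bay (a point): point on top of the dock's base above its origin. Across the bay stands a dark steel stop plate, top 75 mm above the table, facing -x, with a brass button on it. The plate is set at a place that is not measured and does not give way: with the button fully in, the canister's centre is anywhere from 5 to 35 mm in +x from this point.
- button (a joint): round brass button on the dock's stop plate, 26 mm diameter, centre 54 mm above the table, in m: 0 standing 10 mm out of the plate, 0.008 fully in. It slides with about 4 N of friction, stays where it is left, and comes to a hard stop when fully in.
- mill: hand coffee mill, wooden box 100 x 100 mm, 160 mm high over its crank; origin under its centre. Not part of the job.
- pen_glass: drinking glass, 68 mm across, 85 mm high, with pens standing in it up to about 140 mm; origin under its centre. Not part of the job.
- wipes: white packet of wipes, 95 x 170 mm, 48 mm high; origin under its centre. Not part of the job.
- scoop: wooden spoon 130 mm long lying between the two canisters; origin under its middle. Not part of the job.
- spray: white plastic bottle 68 mm across, 170 mm high; origin under its centre. Not part of the job.
- book: yellow and pink book, 150 x 210 mm, 10 mm thick; origin under its centre. Not part of the job.
- cup: white mug, 80 mm across, 70 mm high; origin under its centre. Not part of the job.
Mind the look-alikes: they are no part of the job. Leave any red look-alike of the part that bears tin_right_center alone. What is shaped like the part that bears tin_left_center but purple is not meant.

How it is judged:
By the outcome, as a careful person would: the job done as asked, in the order asked, and still so for the second after the job is handed in, with the robot touching nothing.
It also fails if it takes over 72 s, if anything falls off the work surface, if the arm or the gripper's body presses on something with over 40 N, if the wrist force passes 120 N, or if a joint passes its speed limit or range.

## Working session

There is one attempt and no reset: what is moved stays moved. The work goes in short steps, Python scripts to look and compute and a tool call to move; the robot and the scene stay as the last step left them, time stands still between calls to the robot, and variables do not carry over. Pictures are saved under pics/ and viewed, and the job is handed in when it is done.

Besides the shell and the picture viewer there is one more tool, called as name(argument=value, ...), one argument or row to a line, values as JSON. jog_arm: Moves the arm, as the interface text tells. Its arguments: {"type":"object","properties":{"series":{"type":"array","items":{"type":"object","properties":{"x":{"type":"number"},"y":{"type":"number"},"z":{"type":"number"},"rx":{"type":"number"},"ry":{"type":"number"},"rz":{"type":"number"}}}},"claw":{"type":"number"}},"required":["series"]}

```bash
ls; mkdir -p pics; cat > h.py <<'E'
import numpy as np, cv2
from bench import robot, cams, ticket
from scipy.spatial.transform import Rotation as R
def save(s,n): cv2.imwrite('pics/'+n+'.png', s['img'][:,:,::-1])
E
python3 - <<'E'
from h import *
print(robot.get_obs())
for n in ['scene','side']:
    s=cams.snapshot(n); save(s,n+'0')
    print(n,s['mtx'],s['origin'],s['attitude'])
    for t in ['tin_left_center','dock','button','scoop','mill','pen_glass','wipes','spray','cup','book']:
        print(t,[(np.round(d['bbox']),round(d['p'],2)) for d in cams.look_for(t,s)][:4])
E
```

```text
pics
{'time': 0.0, 'joint_positions': array([-1.36911592e+00,  8.79889767e-02,  1.37221361e+00, -1.63949493e-05,
        1.68359119e+00, -1.03082061e-01]), 'qvel': array([-0.00119929, -0.00088762,  0.00079573,  0.00172003, -0.0004534 ,
       -0.00061772]), 'joint_torque': array([-1.19731820e-03, -3.40182853e+01, -3.02430260e+01,  7.15532689e-02,
        3.29330144e-02, -1.69049072e-04]), 'tool_pos': array([ 0.16492888, -0.52413053,  0.20430622]), 'ee_rot': array([-3.14138237e+00,  2.19111775e-03, -1.26603546e+00]), 'wrist_force': array([-0.11815339, -0.48736327,  0.2402507 ]), 'wrist_torque': array([-0.00480569,  0.01096168,  0.05420498]), 'width': 0.09371084277590086}
scene [[462.66793597   0.         258.44480937]
 [  0.         462.66793597 189.02970319]
 [  0.           0.           1.        ]] [ 1.18466439 -0.79633477  1.22074591] [-2.43080964  0.00284519  0.74466931]
tin_left_center [(array([264., 120.,  16.,  32.]), 0.97), (array([315., 118.,  21.,  34.]), 0.59)]
dock [(array([200., 204.,  79.,  59.]), 0.72)]
button [(array([301., 197.,  51.,  48.]), 0.21)]
scoop [(array([28
[... 558 characters left out ...]
8165688] [-2.35372669  0.01063787 -2.92546417]
tin_left_center [(array([273., 238.,  30.,  51.]), 0.88), (array([194., 278.,  31.,  48.]), 0.75)]
dock [(array([194., 136.,  86.,  48.]), 0.88)]
button []
scoop [(array([204., 257.,  57.,  22.]), 0.96)]
mill [(array([ 74., 265.,  80.,  82.]), 0.94), (array([193., 135.,  86.,  48.]), 0.28), (array([197., 204.,  28.,  50.]), 0.2)]
pen_glass [(array([118., 213.,  37.,  52.]), 0.8)]
wipes [(array([129., 175.,  54.,  61.]), 0.73), (array([195., 136.,  87.,  46.]), 0.34)]
spray [(array([230.,  66.,  22.,  52.]), 0.64)]
cup [(array([324., 120.,  37.,  32.]), 0.78)]
book [(array([272., 311.,  85.,  73.]), 0.63), (array([204., 256.,  56.,  23.]), 0.26)]
```

```bash
python3 - <<'E'
import cv2
for n in ['scene0','side0']:
    i=cv2.imread(f'pics/{n}.png')
    c=i[80:330,110:420] if n=='scene0' else i[50:384,60:400]
    cv2.imwrite(f'pics/{n}c.png',cv2.resize(c,None,fx=2.3 if n=='scene0' else 1.75,fy=2.3 if n=='scene0' else 1.75,interpolation=cv2.INTER_CUBIC))
E
```

```text
(no output)
```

View pics/scene0c.png

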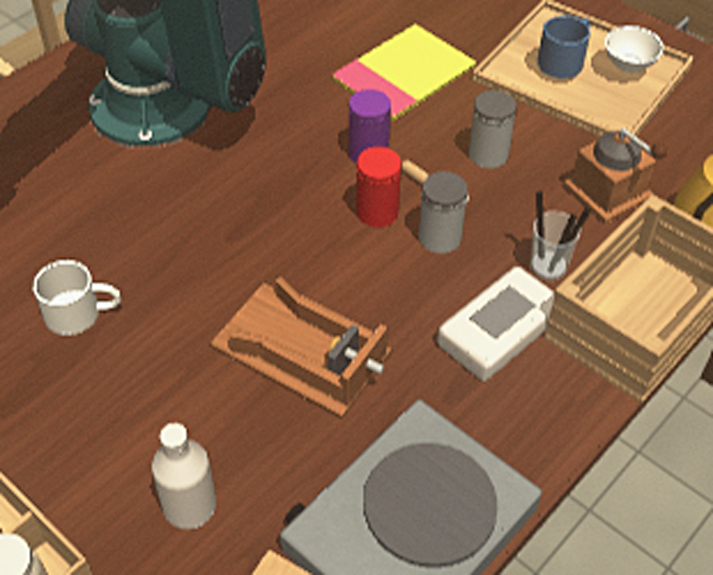

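View pics/side0c.png

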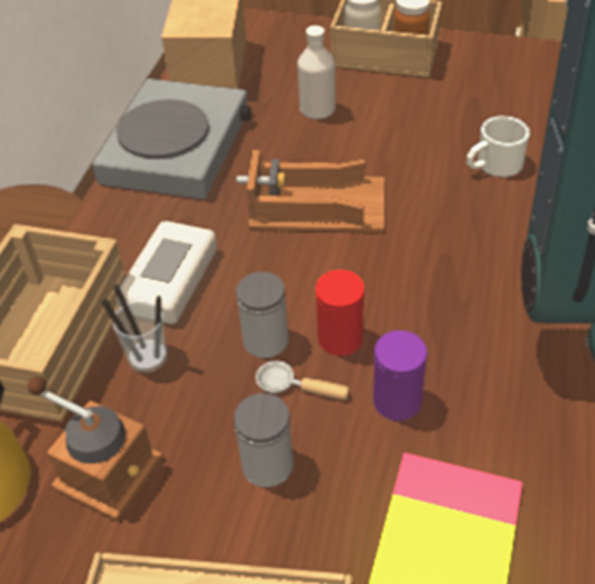

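```bash
python3 - <<'E'
import cv2
def z(n,x,y,w,h,f,o):
    i=cv2.imread(f'pics/{n}.png')[y:y+h,x:x+w]
    i=cv2.resize(i,None,fx=f,fy=f,interpolation=cv2.INTER_CUBIC); return cv2.imwrite(f'pics/{o}.png',i)
z('scene0',195,195,95,70,8,'z1'); z('side0',190,130,95,60,8,'z2')
z('scene0',250,110,100,80,7,'z3'); z('side0',180,195,130,140,4,'z4')
E
```

```text
(no output)
```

View pics/z1.png

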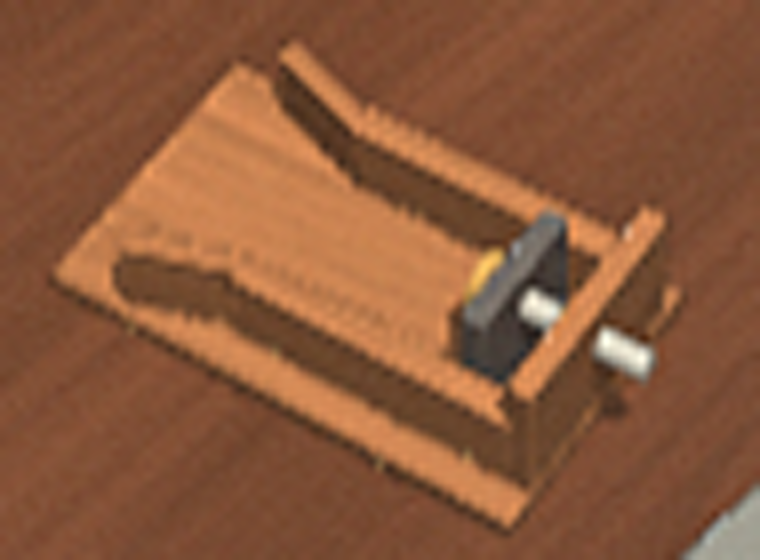

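View pics/z2.png

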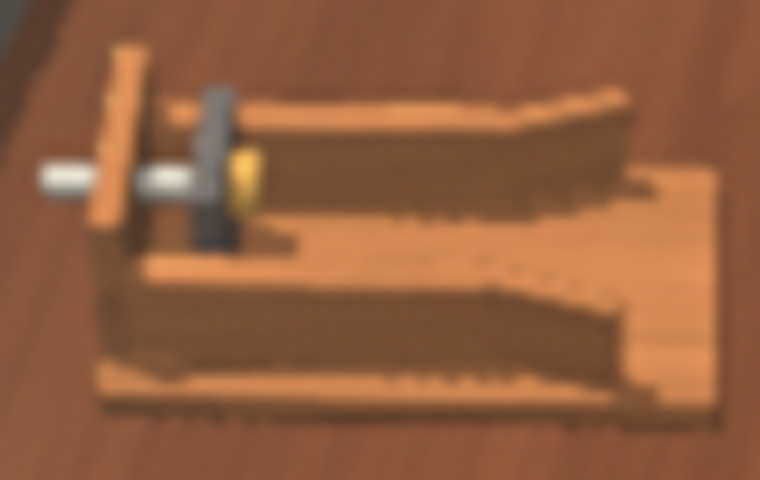

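View pics/z3.png

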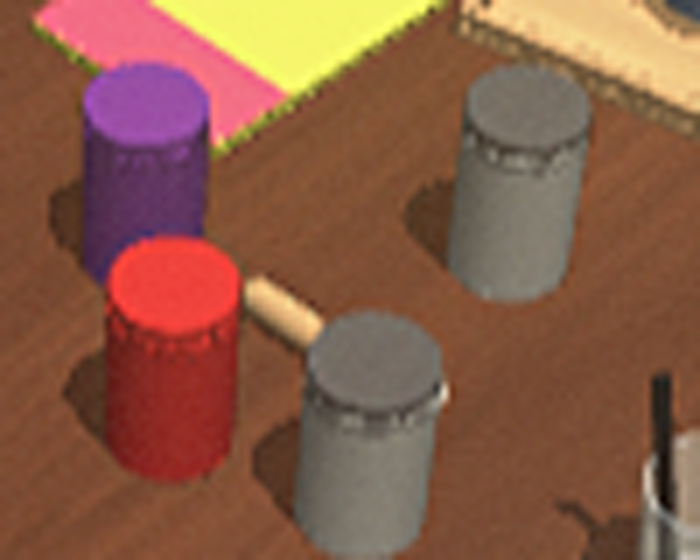

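View pics/z4.png

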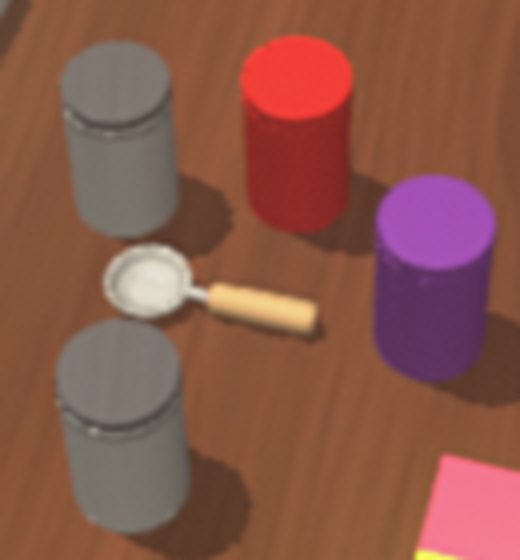

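```bash
cat >> h.py <<'E'
CAL={'scene':([[462.66793597,0,258.44480937],[0,462.66793597,189.02970319],[0,0,1]],[1.18466439,-0.79633477,1.22074591],[-2.43080964,0.00284519,0.74466931]),
'side':([[493.56094822,0,249.91895163],[0,493.56094822,188.69392214],[0,0,1]],[0.28494321,0.84464639,0.98165688],[-2.35372669,0.01063787,-2.92546417])}
def ray(n,p):
    K,o,a=CAL[n]; d=R.from_euler('xyz',a).apply(np.linalg.solve(np.array(K),[p[0],p[1],1])); return np.array(o),d
def onz(n,p,z):
    o,d=ray(n,p); return o+d*(z-o[2])/d[2]
def proj(n,X):
    K,o,a=CAL[n]; c=R.from_euler('xyz',a).inv().apply(np.atleast_2d(X)-np.array(o)); q=c@np.array(K).T; return q[:,:2]/q[:,2:]
def tri(p,q):
    A=[];b=[]
    for n,x in (('scene',p),('side',q)):
        o,d=ray(n,x); d=d/np.linalg.norm(d); M=np.eye(3)-np.outer(d,d); A.append(M); b.append(M@o)
    return np.linalg.solve(sum(A),sum(b))
E
python3 - <<'E'
from h import *
def u(p,f,o): return [(p[0]+.5)/f-.5+o[0],(p[1]+.5)/f-.5+o[1]]
S={'left':((528,108),(119,373)),'right':((375,361),(117,83)),'red':((174,285),(297,77)),'purple':((146,104),(435,221))}
for k,(a,b) in S.items():
    a=u(a,7,(250,110));b=u(b,4,(180,195)); print(k,tri(a,b).round(4),onz('scene',a,.11).round(4),onz('side',b,.11).round(4))
f=lambda p:u(p,8,(195,195)); g=lambda p:u(p,8,(190,130))
for k,p in {'-+':(238,66),'--':(58,272),'+-':(512,516),'++':(675,293)}.items(): print('scene',k,onz('scene',f(p),.012).round(4))
for k,p in {'-+':(716,404),'--':(718,172),'++':(98,394)}.items(): print('side',k,onz('side',g(p),.012).round(4))
# plate top corners scene: (550,216)(470,315) ; side plate top front edge
print('plate top scene',[onz('scene',f(p),.075).round(4) for p in [(546,214),(470,310)]],'side',[onz('side',g(p),.075).round(4) for p in [(232,92)]])
print('button tri',tri(f((487,275)),g((246,180))).round(4))
for t in ['scoop','pen_glass','wipes','mill']:pass
E
```

```text
left [0.5027 0.2927 0.1068] [0.5048 0.2896 0.11  ] [0.5018 0.2946 0.11  ]
right [0.5593 0.0974 0.108 ] [0.561  0.0959 0.11  ] [0.5581 0.0988 0.11  ]
red [0.4549 0.071  0.1085] [0.4562 0.0699 0.11  ] [0.4544 0.0721 0.11  ]
purple [0.3569 0.1608 0.1085] [0.3581 0.1595 0.11  ] [0.3567 0.162  0.11  ]
scene -+ [ 0.4338 -0.156   0.012 ]
scene -- [ 0.4564 -0.2797  0.012 ]
scene +- [ 0.6682 -0.2405  0.012 ]
scene ++ [ 0.6457 -0.12    0.012 ]
side -+ [ 0.4306 -0.1557  0.012 ]
side -- [ 0.4518 -0.2801  0.012 ]
side ++ [ 0.6466 -0.116   0.012 ]
plate top scene [array([ 0.6127, -0.1607,  0.075 ]), array([ 0.6219, -0.2134,  0.075 ])] side [array([ 0.6202, -0.2152,  0.075 ])]
button tri [ 0.608  -0.1883  0.0584]
```

```bash
python3 - <<'E'
from h import *
print('mill side base',[onz('side',(60+x/1.75,50+y/1.75),.0).round(3) for x,y in [(54,480),(120,516),(160,460)]],'knob',onz('side',(60+37/1.75,50+386/1.75),.16).round(3))
print('glass',onz('side',(144.6,251),0).round(3),onz('scene',(350,194),0).round(3),'pens', [onz('side',(60+x/1.75,50+y/1.75),.14).round(3) for x,y in [(108,300),(158,300),(118,290)]])
s=CAL
print('scoop',[onz('side',(180+x/4,195+y/4),.01).round(3) for x,y in [(106,280),(316,316)]])
o=robot.get_obs(); 
T=R.from_euler('xyz',o['ee_rot']); print(o['tool_pos'],np.degrees(o['ee_rot']))
E
```

```text
mill side base [array([0.761, 0.372, 0.   ]), array([0.66, 0.4 , 0.  ]), array([0.639, 0.317, 0.   ])] knob [0.756 0.34  0.16 ]
glass [0.718 0.154 0.   ] [0.718 0.171 0.   ] pens [array([0.738, 0.183, 0.14 ]), array([0.674, 0.17 , 0.14 ]), array([0.732, 0.164, 0.14 ])]
scoop [array([0.551, 0.17 , 0.01 ]), array([0.422, 0.17 , 0.01 ])]
[ 0.16506426 -0.52466723  0.20550448] [ 1.79999645e+02 -4.32793422e-03 -7.25368237e+01]
```

jog_arm(
  series=[
    {"rz": 3.8, "z": -0.02},
    {"rz": 3.6, "z": -0.02},
    {},
  ],
  claw=1,
)

```text
invalid input
```

```bash
cat > go.py <<'E'
import sys
from h import *
g=np.array([float(v) for v in sys.argv[1:4]]); yaw=float(sys.argv[4]) if len(sys.argv)>4 else -80
o=robot.get_obs(); T=R.from_euler('xyz',o['ee_rot'])
print('t',o['time'].__round__(2),'pos',o['tool_pos'].round(4),'rpy',np.degrees(o['ee_rot']).round(2),'F',o['wrist_force'].round(2),'w',round(float(o['width']),4))
d=T.inv().apply(g-o['tool_pos']); print('delta tool',d.round(4),'n',np.linalg.norm(d)/.04)
W=R.from_euler('xyz',[np.pi,0,np.radians(yaw)]); print('rot',np.degrees((T.inv()*W).as_rotvec()).round(2))
E
python3 go.py .5033 .2921 .24
```

```text
t 1.1 pos [ 0.1651 -0.5247  0.2055] rpy [180.    -0.   -72.54] F [ 0.67 -0.83 -0.53] w 0.0941
delta tool [-0.6776 -0.5678 -0.0346] n 22.117612600379367
rot [ 0.   -0.    7.46]
```

jog_arm(
  series=[
    {"rz": 3.8, "z": -0.02},
    {"rz": 3.6, "z": -0.02},
    {"z": 0},
  ],
)

```text
invalid input
```

```bash
python3 go.py .5033 .2921 .24
```

```text
t 1.1 pos [ 0.1651 -0.5247  0.2055] rpy [180.    -0.   -72.54] F [ 0.67 -0.83 -0.53] w 0.0941
delta tool [-0.6776 -0.5678 -0.0346] n 22.117612600379367
rot [ 0.   -0.    7.46]
```

Perhaps every row needs all six numbers.

jog_arm(
  series=[
    {"x": 0, "y": 0, "z": -0.02, "rx": 0, "ry": 0, "rz": 3.8},
    {"x": 0, "y": 0, "z": -0.02, "rx": 0, "ry": 0, "rz": 3.6},
    {"x": 0, "y": 0, "z": 0, "rx": 0, "ry": 0, "rz": 0},
  ],
)

```text
time: 1.35
tool_pos: [0.1648, -0.5236, 0.2446]
ee_rot: [3.141, 0.005, -1.4]
wrist_force: [0.0, -0.2, 1.0]
width: 0.0941
```

```bash
python3 go.py .5033 .2921 .24
```

```text
t 1.35 pos [ 0.1648 -0.5236  0.2446] rpy [179.99   0.27 -80.24] F [ 0.01 -0.22  0.95] w 0.0941
delta tool [-0.7465 -0.4718  0.008 ] n 22.078141937463506
rot [ 0.01  0.27 -0.24]
```

jog_arm(
  series=[
    {"x": -0.034, "y": -0.0215, "z": 0, "rx": 0, "ry": 0, "rz": 0},
    {"x": -0.034, "y": -0.0215, "z": 0, "rx": 0, "ry": 0, "rz": 0},
    {"x": -0.034, "y": -0.0215, "z": 0, "rx": 0, "ry": 0, "rz": 0},
    {"x": -0.034, "y": -0.0215, "z": 0, "rx": 0, "ry": 0, "rz": 0},
    {"x": -0.034, "y": -0.0215, "z": 0, "rx": 0, "ry": 0, "rz": 0},
    {"x": -0.034, "y": -0.0215, "z": 0, "rx": 0, "ry": 0, "rz": 0},
    {"x": -0.034, "y": -0.0215, "z": 0, "rx": 0, "ry": 0, "rz": 0},
    {"x": -0.034, "y": -0.0215, "z": 0, "rx": 0, "ry": 0, "rz": 0},
    {"x": -0.034, "y": -0.0215, "z": 0, "rx": 0, "ry": 0, "rz": 0},
    {"x": -0.034, "y": -0.0215, "z": 0, "rx": 0, "ry": 0, "rz": 0},
  ],
)

```text
time: 2.18
tool_pos: [0.318, -0.1442, 0.2354]
ee_rot: [3.14, 0.011, -1.401]
wrist_force: [1.4, -0.3, -0.2]
width: 0.0938
```

```bash
python3 go.py .5033 .2921 .24
```

```text
t 2.18 pos [ 0.318  -0.1442  0.2354] rpy [179.92   0.62 -80.24] F [ 1.41 -0.3  -0.22] w 0.0938
delta tool [-0.3986 -0.2566 -0.0006] n 11.852069974509236
rot [ 0.07  0.62 -0.24]
```

jog_arm(
  series=[
    {"x": -0.034, "y": -0.022, "z": 0, "rx": 0, "ry": 0.3, "rz": 0},
    {"x": -0.034, "y": -0.022, "z": 0, "rx": 0, "ry": 0.3, "rz": 0},
    {"x": -0.034, "y": -0.022, "z": 0, "rx": 0, "ry": 0, "rz": 0},
    {"x": -0.034, "y": -0.022, "z": 0, "rx": 0, "ry": 0, "rz": 0},
    {"x": -0.034, "y": -0.022, "z": 0, "rx": 0, "ry": 0, "rz": 0},
    {"x": -0.034, "y": -0.022, "z": 0, "rx": 0, "ry": 0, "rz": 0},
    {"x": -0.034, "y": -0.022, "z": 0, "rx": 0, "ry": 0, "rz": 0},
    {"x": -0.034, "y": -0.022, "z": 0, "rx": 0, "ry": 0, "rz": 0},
    {"x": -0.034, "y": -0.022, "z": 0, "rx": 0, "ry": 0, "rz": 0},
    {"x": -0.034, "y": -0.022, "z": 0, "rx": 0, "ry": 0, "rz": 0},
    {"x": -0.02, "y": -0.013, "z": 0, "rx": 0, "ry": 0, "rz": 0},
  ],
)

```text
time: 3.1
tool_pos: [0.4804, 0.2691, 0.2272]
ee_rot: [-3.141, -0.003, -1.375]
wrist_force: [-0.1, -0.6, -0.2]
width: 0.094
```

```bash
python3 go.py .5033 .2921 .24; python3 - <<'E'
from h import *
s=cams.snapshot('wrist'); save(s,'w1'); print(s['mtx'],s['origin'],s['attitude'])
E
```

```text
t 3.1 pos [0.4804 0.2691 0.2272] rpy [-1.7995e+02 -1.7000e-01 -7.8790e+01] F [-0.14 -0.55 -0.18] w 0.094
delta tool [-0.018  -0.027  -0.0129] n 0.8719155905194593
rot [-0.05 -0.17  1.21]
[[297.31863964   0.         259.25122051]
 [  0.         297.31863964 194.61072132]
 [  0.           0.           1.        ]] [0.55807061 0.2839677  0.40666856] [ 2.86537828 -0.00298635 -1.37466555]
```

View pics/w1.png

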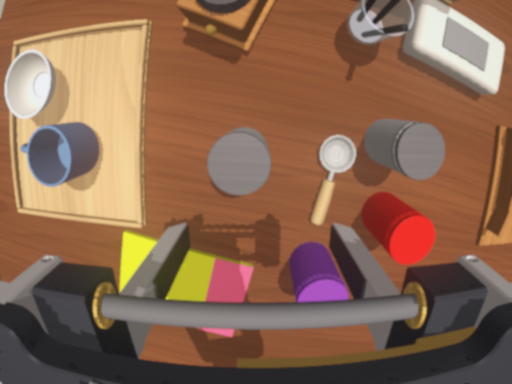

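```bash
cat >> h.py <<'E'
def wonz(s,p,z):
    K=s['mtx']; v=np.array([(p[0]-K[0][2])/K[0][0],(p[1]-K[1][2])/K[1][1]]); r=np.hypot(*v)
    d=np.array([*(v/r*np.sin(r)),np.cos(r)]); d=R.from_euler('xyz',s['attitude']).apply(d); o=np.array(s['origin'])
    return o+d*(z-o[2])/d[2]
E
python3 - <<'E'
from h import *
s=cams.snapshot('wrist')
g=cv2.cvtColor(s['img'],cv2.COLOR_RGB2GRAY)
print('left',wonz(s,(239.5,163.5),.11).round(4),'right',wonz(s,(421,151),.11).round(4))
i=cv2.resize(s['img'][100:220,190:460,::-1],None,fx=2.9,fy=2.9,interpolation=cv2.INTER_CUBIC);cv2.imwrite('pics/w1z.png',i)
E
```

```text
left [0.5046 0.2957 0.11  ] right [0.5611 0.1041 0.11  ]
```

View pics/w1z.png

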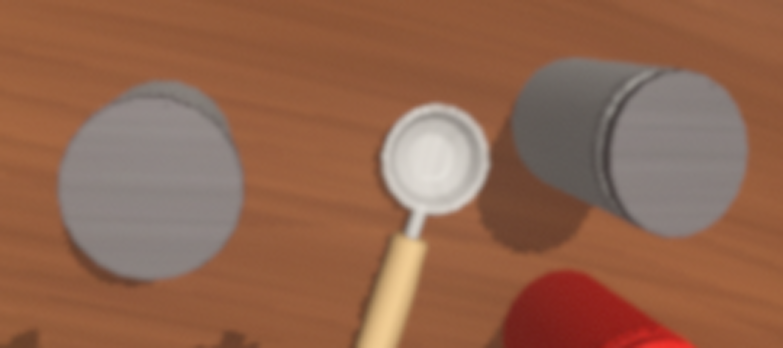

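jog_arm(
  series=[
    {"x": -0.019, "y": -0.027, "z": -0.005, "rx": 0, "ry": -0.1, "rz": 1.2},
    {"x": 0, "y": 0, "z": 0.03, "rx": 0, "ry": 0, "rz": 0},
    {"x": 0, "y": 0, "z": 0.02, "rx": 0, "ry": 0, "rz": 0},
  ],
)

```text
time: 3.45
tool_pos: [0.5043, 0.293, 0.1802]
ee_rot: [-3.141, -0.003, -1.39]
wrist_force: [-0.7, 0.7, -1.3]
width: 0.0941
```

```bash
python3 go.py .5035 .293 .063
```

```text
t 3.45 pos [0.5043 0.293  0.1802] rpy [-179.95   -0.18  -79.67] F [-0.74  0.65 -1.3 ] w 0.0941
delta tool [-0.0005  0.0009  0.1172] n 2.9310970191787225
rot [-0.05 -0.18  0.33]
```

jog_arm(
  series=[
    {"x": 0, "y": 0.001, "z": 0.03, "rx": 0, "ry": -0.1, "rz": 0.3},
    {"x": 0, "y": 0, "z": 0.03, "rx": 0, "ry": 0, "rz": 0},
    {"x": 0, "y": 0, "z": 0.03, "rx": 0, "ry": 0, "rz": 0},
    {"x": 0, "y": 0, "z": 0.025, "rx": 0, "ry": 0, "rz": 0},
    {"x": 0, "y": 0, "z": 0.002, "rx": 0, "ry": 0, "rz": 0},
  ],
)

```text
time: 3.87
tool_pos: [0.5008, 0.2859, 0.0537]
ee_rot: [3.137, -0.005, -1.393]
wrist_force: [-0.4, 0.2, -0.6]
width: 0.0939
```

```bash
python3 go.py .5035 .293 .063
```

```text
t 3.87 pos [0.5008 0.2859 0.0537] rpy [179.74  -0.31 -79.83] F [-0.4   0.24 -0.58] w 0.0939
delta tool [-0.0065 -0.0039 -0.0094] n 0.3013913442672925
rot [ 0.26 -0.31  0.16]
```

jog_arm(
  series=[
    {"x": -0.0065, "y": -0.004, "z": -0.009, "rx": 0.2, "ry": -0.3, "rz": 0.2},
    {"x": 0, "y": 0, "z": 0, "rx": 0, "ry": 0, "rz": 0},
  ],
)

```text
time: 4.03
tool_pos: [0.5023, 0.291, 0.062]
ee_rot: [3.137, -0.001, -1.398]
wrist_force: [-0.0, 0.7, 1.1]
width: 0.094
```

```bash
python3 go.py .5035 .293 .063
```

```text
t 4.03 pos [0.5023 0.291  0.062 ] rpy [ 1.7971e+02 -8.0000e-02 -8.0100e+01] F [-0.02  0.74  1.1 ] w 0.094
delta tool [-0.0017 -0.0015 -0.001 ] n 0.06299317477357531
rot [ 0.29 -0.08 -0.1 ]
```

jog_arm(
  series=[
    {"x": 0, "y": 0, "z": 0, "rx": 0, "ry": 0, "rz": 0},
    {"x": 0, "y": 0, "z": 0, "rx": 0, "ry": 0, "rz": 0},
    {"x": 0, "y": 0, "z": 0, "rx": 0, "ry": 0, "rz": 0},
    {"x": 0, "y": 0, "z": 0, "rx": 0, "ry": 0, "rz": 0},
    {"x": 0, "y": 0, "z": 0, "rx": 0, "ry": 0, "rz": 0},
    {"x": 0, "y": 0, "z": 0, "rx": 0, "ry": 0, "rz": 0},
    {"x": 0, "y": 0, "z": 0, "rx": 0, "ry": 0, "rz": 0},
    {"x": 0, "y": 0, "z": 0, "rx": 0, "ry": 0, "rz": 0},
  ],
  claw=0,
)

```text
time: 4.7
tool_pos: [0.5071, 0.293, 0.0716]
ee_rot: [-3.132, 0.002, -1.397]
wrist_force: [-0.4, -0.4, -2.3]
width: 0.0666
```

```bash
python3 go.py .5035 .293 .063
```

```text
t 4.7 pos [0.5071 0.293  0.0716] rpy [-1.7943e+02  1.4000e-01 -8.0040e+01] F [-0.43 -0.39 -2.31] w 0.0666
delta tool [-0.0006  0.0036  0.0085] n 0.23190278925758295
rot [-0.57  0.14 -0.04]
```

jog_arm(
  series=[
    {"x": 0, "y": 0, "z": -0.01, "rx": -0.3, "ry": 0, "rz": 0},
    {"x": 0, "y": 0, "z": -0.02, "rx": 0, "ry": 0, "rz": 0},
    {"x": 0, "y": 0, "z": -0.02, "rx": 0, "ry": 0, "rz": 0},
    {"x": 0, "y": 0, "z": -0.01, "rx": 0, "ry": 0, "rz": 0},
    {"x": 0, "y": 0, "z": 0, "rx": 0, "ry": 0, "rz": 0},
    {"x": 0, "y": 0, "z": 0, "rx": 0, "ry": 0, "rz": 0},
    {"x": 0, "y": 0, "z": 0, "rx": 0, "ry": 0, "rz": 0},
    {"x": 0, "y": 0, "z": 0, "rx": 0, "ry": 0, "rz": 0},
  ],
)

```text
time: 5.37
tool_pos: [0.503, 0.2908, 0.126]
ee_rot: [3.133, -0.002, -1.397]
wrist_force: [-0.4, -0.1, -2.1]
width: 0.0665
```

```bash
python3 go.py .5035 .293 .063; python3 - <<'E'
from h import *
for i in range(8):
    s=cams.snapshot('wrist'); o=robot.get_obs(); print(o['wrist_force'].round(2),o['tool_pos'].round(4),o['wrist_torque'].round(3), o['qvel'].round(3))
save(cams.snapshot('side'),'s1')
E
```

```text
t 5.37 pos [0.503  0.2908 0.126 ] rpy [ 1.7948e+02 -1.0000e-01 -8.0030e+01] F [-0.37 -0.1  -2.11] w 0.0665
delta tool [-0.0022 -0.0014  0.063 ] n 1.5760074386559717
rot [ 0.52 -0.1  -0.03]
[-0.32 -0.15 -3.33] [0.5028 0.2908 0.1257] [-0.02  -0.002 -0.012] [ 0.     0.     0.002  0.002  0.003 -0.001]
[ 0.11  0.21 -1.91] [0.5028 0.2908 0.1257] [ 0.005  0.008 -0.017] [-0.    -0.001 -0.006  0.     0.002  0.003]
[-0.01  0.12 -2.27] [0.5029 0.2908 0.126 ] [ 0.036 -0.019  0.007] [-0.    -0.003 -0.004  0.     0.001 -0.   ]
[-0.35  0.34 -1.62] [0.5031 0.2909 0.1262] [ 0.008  0.027 -0.056] [-0.    -0.004 -0.007 -0.     0.001 -0.   ]
[-0.38  0.02 -1.8 ] [0.5032 0.2909 0.1265] [ 0.053 -0.014  0.009] [ 0.002 -0.001 -0.006  0.    -0.002 -0.001]
[-0.14  0.55 -2.82] [0.5034 0.291  0.1267] [-0.009 -0.077  0.013] [ 0.    -0.001 -0.005  0.     0.    -0.001]
[ 0.23 -0.67 -2.44] [0.5034 0.2911 0.1269] [ 0.011 -0.012 -0.04 ] [ 0.003 -0.002 -0.004  0.002  0.    -0.   ]
[ 0.34  0.5  -3.16] [0.5035 0.2911 0.127 ] [ 0.    -0.006  0.03 ] [ 0.001  0.001 -0.003  0.001  0.001 -0.001]
```

View pics/s1.png

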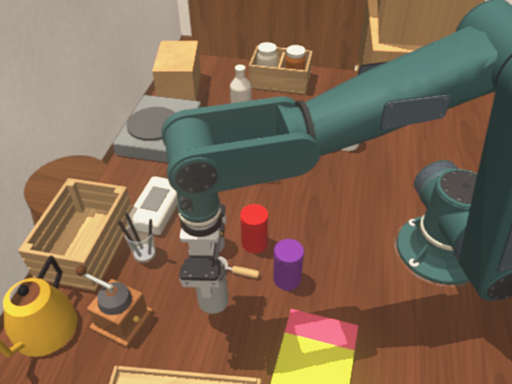

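jog_arm(
  series=[
    {"x": 0, "y": 0, "z": 0.02, "rx": 0, "ry": 0, "rz": 0},
    {"x": 0, "y": 0, "z": 0.018, "rx": 0.4, "ry": 0, "rz": 0},
    {"x": 0, "y": 0, "z": 0.005, "rx": 0, "ry": 0, "rz": 0},
    {"x": 0, "y": 0, "z": 0, "rx": 0, "ry": 0, "rz": 0},
  ],
)

```text
time: 6.15
tool_pos: [0.5048, 0.2917, 0.085]
ee_rot: [-3.137, -0.0, -1.397]
wrist_force: [-0.8, -0.8, -2.6]
width: 0.0669
```

```bash
python3 go.py .5035 .293 .063; python3 - <<'E'
from h import *
s=cams.snapshot('side'); save(s,'s2'); i=s['img'][190:340,150:300,::-1]; cv2.imwrite('pics/s2z.png',cv2.resize(i,None,fx=4,fy=4,interpolation=cv2.INTER_CUBIC))
E
python3 go.py .5035 .293 .063
```

```text
t 6.15 pos [0.5048 0.2917 0.085 ] rpy [-1.7975e+02 -1.0000e-02 -8.0030e+01] F [-0.85 -0.84 -2.57] w 0.0669
delta tool [-0.0015  0.0011  0.022 ] n 0.5519575417392958
rot [-0.25 -0.01 -0.03]
t 6.2 pos [0.5048 0.2917 0.0854] rpy [-179.73   -0.    -80.03] F [-0.84 -0.42 -2.27] w 0.0667
delta tool [-0.0015  0.0012  0.0224] n 0.5623393946834896
rot [-0.27 -0.   -0.03]
```

View pics/s2z.png

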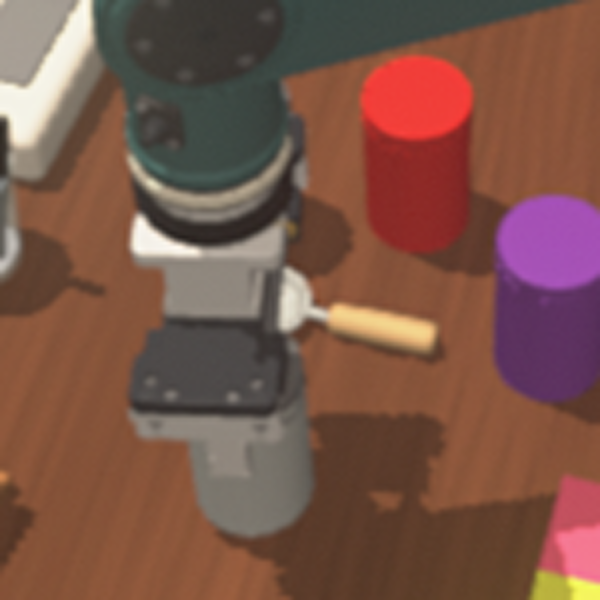

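jog_arm(
  series=[
    {"x": -0.001, "y": 0.001, "z": 0.006, "rx": -0.2, "ry": 0, "rz": 0},
    {"x": 0, "y": 0, "z": 0.005, "rx": 0, "ry": 0, "rz": 0},
    {"x": 0, "y": 0, "z": 0.002, "rx": 0, "ry": 0, "rz": 0},
    {"x": 0, "y": 0, "z": 0.002, "rx": 0, "ry": 0, "rz": 0},
  ],
)

```text
time: 6.53
tool_pos: [0.5057, 0.2936, 0.0728]
ee_rot: [-3.135, 0.001, -1.397]
wrist_force: [0.1, 0.2, -3.4]
width: 0.0667
```

jog_arm(
  series=[
    {"x": 0, "y": 0, "z": 0.003, "rx": 0, "ry": 0, "rz": 0},
  ],
)

```text
time: 6.62
tool_pos: [0.5064, 0.2941, 0.0708]
ee_rot: [-3.134, 0.002, -1.397]
wrist_force: [-1.3, 0.5, 12.5]
width: 0.0667
```

jog_arm(
  series=[
    {"x": 0, "y": 0, "z": 0, "rx": 0, "ry": 0, "rz": 0},
    {"x": 0, "y": 0, "z": 0, "rx": 0, "ry": 0, "rz": 0},
    {"x": 0, "y": 0, "z": 0, "rx": 0, "ry": 0, "rz": 0},
    {"x": 0, "y": 0, "z": 0, "rx": 0, "ry": 0, "rz": 0},
    {"x": 0, "y": 0, "z": 0, "rx": 0, "ry": 0, "rz": 0},
  ],
  claw=1,
)

```text
time: 7.03
tool_pos: [0.5085, 0.2951, 0.074]
ee_rot: [-3.127, 0.004, -1.397]
wrist_force: [0.5, 0.0, 0.3]
width: 0.0933
```

```bash
python3 go.py .5035 .293 .063;
```

```text
t 7.03 pos [0.5085 0.2951 0.074 ] rpy [-179.17    0.22  -80.02] F [0.5  0.   0.25] w 0.0933
delta tool [0.0012 0.0054 0.0109] n 0.3062094507693683
rot [-0.83  0.22 -0.02]
```

jog_arm(
  series=[
    {"x": 0, "y": 0, "z": -0.02, "rx": -0.4, "ry": 0, "rz": 0},
    {"x": 0, "y": 0, "z": -0.035, "rx": -0.4, "ry": 0.2, "rz": 0},
    {"x": 0, "y": 0, "z": -0.035, "rx": 0, "ry": 0, "rz": 0},
    {"x": 0, "y": 0, "z": -0.035, "rx": 0, "ry": 0, "rz": 0},
    {"x": 0, "y": 0, "z": -0.02, "rx": 0, "ry": 0, "rz": 0},
  ],
)

```text
time: 7.45
tool_pos: [0.5038, 0.2925, 0.2153]
ee_rot: [3.123, -0.005, -1.397]
wrist_force: [-0.6, -0.0, 0.8]
width: 0.0938
```

```bash
python3 go.py .559 .0985 .22;python3 - <<'E'
from h import *
s=cams.snapshot('wrist'); save(s,'w2'); s=cams.snapshot('scene'); save(s,'sc2')
i=s['img'][80:230,230:430,::-1]; cv2.imwrite('pics/sc2z.png',cv2.resize(i,None,fx=4,fy=4,interpolation=cv2.INTER_CUBIC))
E
```

```text
t 7.45 pos [0.5038 0.2925 0.2153] rpy [178.93  -0.27 -80.04] F [-0.65 -0.03  0.76] w 0.0938
delta tool [ 0.2007 -0.0207 -0.0041] n 5.044866807352941
rot [ 1.07 -0.27 -0.04]
```

View pics/sc2z.png

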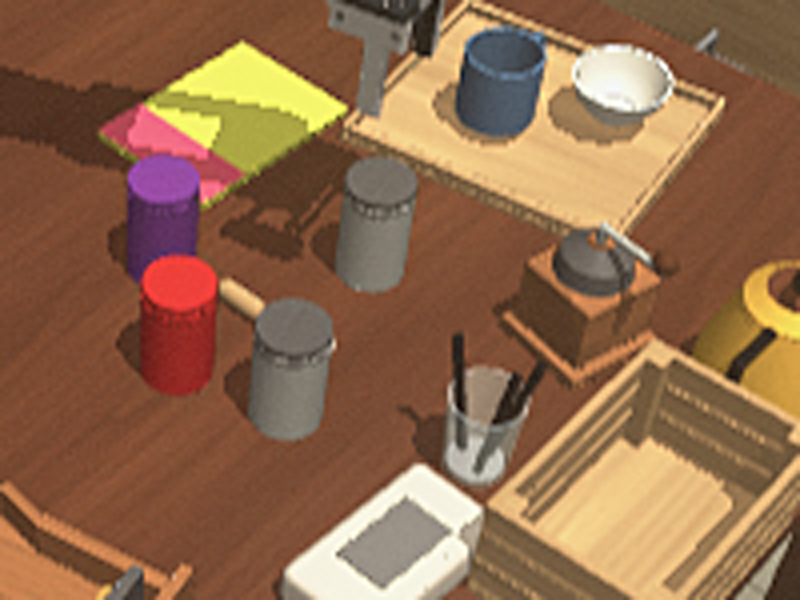

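jog_arm(
  series=[
    {"x": 0.038, "y": -0.004, "z": 0, "rx": 0.4, "ry": -0.2, "rz": 0},
    {"x": 0.04, "y": -0.004, "z": 0, "rx": 0.4, "ry": 0, "rz": 0},
    {"x": 0.04, "y": -0.004, "z": 0, "rx": 0.2, "ry": 0, "rz": 0},
    {"x": 0.04, "y": -0.004, "z": 0, "rx": 0, "ry": 0, "rz": 0},
    {"x": 0.03, "y": -0.004, "z": 0, "rx": 0, "ry": 0, "rz": 0},
    {"x": 0.008, "y": -0.001, "z": 0, "rx": 0, "ry": 0, "rz": 0},
  ],
)

```text
time: 8.05
tool_pos: [0.5586, 0.1008, 0.2073]
ee_rot: [3.137, 0.002, -1.386]
wrist_force: [0.8, -0.2, 0.4]
width: 0.0941
```

```bash
python3 go.py .56 .0985 .063;python3 - <<'E'
from h import *
s=cams.snapshot('wrist'); save(s,'w3'); print(s['mtx'][0])
i=s['img'][90:310,80:430,::-1]; cv2.imwrite('pics/w3z.png',cv2.resize(i,None,fx=2.2,fy=2.2,interpolation=cv2.INTER_CUBIC))
for p in [(0,0)]: pass
E
python3 go.py .56 .0985 .063
```

```text
t 8.05 pos [0.5586 0.1008 0.2073] rpy [ 1.7973e+02  1.0000e-01 -7.9410e+01] F [ 0.75 -0.23  0.4 ] w 0.0941
delta tool [ 0.0028 -0.0016  0.1443] n 3.608615671040185
rot [0.27 0.09 0.59]
[297.31863964   0.         259.25122051]
t 8.1 pos [0.5583 0.1009 0.2068] rpy [ 1.7966e+02  1.1000e-01 -7.9440e+01] F [ 1.18 -1.94 -0.76] w 0.0938
delta tool [ 0.003  -0.0021  0.1438] n 3.596004183017976
rot [0.34 0.11 0.56]
```

View pics/w3.png

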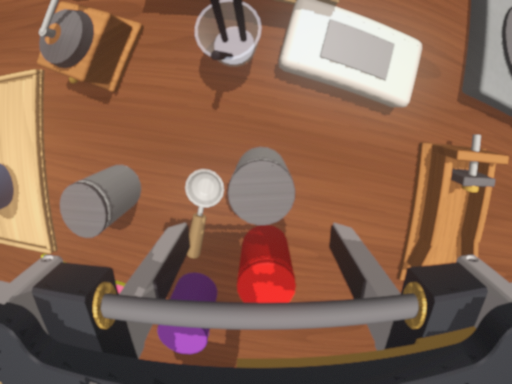

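jog_arm(
  series=[
    {"x": 0.003, "y": -0.002, "z": 0.035, "rx": 0.3, "ry": 0, "rz": 0.5},
    {"x": 0, "y": 0, "z": 0.035, "rx": 0, "ry": 0, "rz": 0},
    {"x": 0, "y": 0, "z": 0.035, "rx": 0, "ry": 0, "rz": 0},
    {"x": 0, "y": 0, "z": 0.02, "rx": 0, "ry": 0, "rz": 0},
    {"x": 0, "y": 0, "z": 0.002, "rx": 0, "ry": 0, "rz": 0},
    {"x": 0, "y": 0, "z": 0, "rx": 0, "ry": 0, "rz": 0},
  ],
)

```text
time: 8.6
tool_pos: [0.5575, 0.1039, 0.071]
ee_rot: [3.138, 0.008, -1.395]
wrist_force: [-0.0, -0.4, 0.3]
width: 0.0936
```

```bash
python3 go.py .56 .0985 .065
```

```text
t 8.6 pos [0.5575 0.1039 0.071 ] rpy [179.77   0.44 -79.92] F [-0.05 -0.44  0.27] w 0.0936
delta tool [ 0.0058 -0.0015  0.0059] n 0.21116508371419898
rot [0.23 0.44 0.08]
```

jog_arm(
  series=[
    {"x": 0.006, "y": -0.001, "z": 0.005, "rx": 0.2, "ry": 0.3, "rz": 0},
    {"x": 0, "y": 0, "z": 0, "rx": 0, "ry": 0.1, "rz": 0},
    {"x": 0, "y": 0, "z": 0, "rx": 0, "ry": 0, "rz": 0},
  ],
)

```text
time: 8.85
tool_pos: [0.5602, 0.1002, 0.0675]
ee_rot: [-3.14, 0.001, -1.392]
wrist_force: [-0.5, 0.1, 0.2]
width: 0.094
```

```bash
python3 go.py .56 .0985 .065
```

```text
t 8.85 pos [0.5602 0.1002 0.0675] rpy [-1.7988e+02  4.0000e-02 -7.9750e+01] F [-0.52  0.06  0.24] w 0.094
delta tool [0.0016 0.0005 0.0025] n 0.07509685266492098
rot [-0.12  0.04  0.25]
```

Good; close.

jog_arm(
  series=[
    {"x": 0.001, "y": 0, "z": 0, "rx": 0, "ry": 0, "rz": 0},
    {"x": 0, "y": 0, "z": 0, "rx": 0, "ry": 0, "rz": 0},
    {"x": 0, "y": 0, "z": 0, "rx": 0, "ry": 0, "rz": 0},
    {"x": 0, "y": 0, "z": 0, "rx": 0, "ry": 0, "rz": 0},
    {"x": 0, "y": 0, "z": 0, "rx": 0, "ry": 0, "rz": 0},
    {"x": 0, "y": 0, "z": 0, "rx": 0, "ry": 0, "rz": 0},
  ],
  claw=0,
)

```text
time: 9.35
tool_pos: [0.564, 0.0998, 0.0732]
ee_rot: [-3.129, 0.0, -1.392]
wrist_force: [0.9, -0.2, -2.6]
width: 0.0666
```

jog_arm(
  series=[
    {"x": 0, "y": 0, "z": -0.01, "rx": 0, "ry": 0, "rz": 0},
    {"x": 0, "y": 0, "z": -0.02, "rx": 0, "ry": 0, "rz": 0},
    {"x": 0, "y": 0, "z": -0.02, "rx": 0, "ry": 0, "rz": 0},
    {"x": 0, "y": 0, "z": -0.01, "rx": 0, "ry": 0, "rz": 0},
    {"x": 0, "y": 0, "z": 0, "rx": 0, "ry": 0, "rz": 0},
    {"x": 0, "y": 0, "z": 0, "rx": 0, "ry": 0, "rz": 0},
  ],
)

```text
time: 9.85
tool_pos: [0.5558, 0.0986, 0.1252]
ee_rot: [3.13, 0.002, -1.392]
wrist_force: [0.1, 0.4, -7.1]
width: 0.0664
```

```bash
python3 go.py .56 .0985 .065; python3 - <<'E'
from h import *
F=[]
for i in range(8):
    s=cams.snapshot('wrist'); F.append(robot.get_obs()['wrist_force'])
print(np.mean(F,0),np.std(F,0)); save(s,'w4'); save(cams.snapshot('side'),'s4')
E
python3 go.py .56 .0985 .065
```

```text
t 9.85 pos [0.5558 0.0986 0.1252] rpy [ 1.7934e+02  1.2000e-01 -7.9780e+01] F [ 0.06  0.37 -7.13] w 0.0664
delta tool [ 0.0009 -0.0048  0.0602] n 1.5089889821591558
rot [0.66 0.12 0.22]
[ 1.75009250e-01  6.53532950e-03 -7.21079891e+00] [0.74058041 0.43258354 0.61787208]
t 10.3 pos [0.556  0.0987 0.1255] rpy [ 1.7937e+02  1.2000e-01 -7.9770e+01] F [-0.09 -0.08 -7.09] w 0.066
delta tool [ 0.001  -0.0045  0.0605] n 1.5163719328805259
rot [0.63 0.12 0.23]
```

View pics/s4.png

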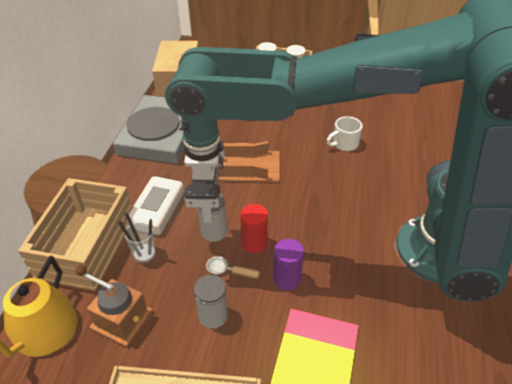

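jog_arm(
  series=[
    {"x": 0, "y": 0, "z": -0.03, "rx": 0.3, "ry": 0, "rz": 0},
    {"x": 0, "y": 0, "z": -0.02, "rx": 0.3, "ry": 0, "rz": 0.2},
  ],
)

```text
time: 10.47
tool_pos: [0.5528, 0.0983, 0.1695]
ee_rot: [3.127, 0.004, -1.396]
wrist_force: [2.0, 0.4, -6.2]
width: 0.0663
```

```bash
python3 go.py .486 -.21 .175
```

```text
t 10.47 pos [0.5528 0.0983 0.1695] rpy [179.17   0.21 -79.98] F [ 2.01  0.35 -6.21] w 0.0663
delta tool [ 0.292   0.1195 -0.0048] n 7.888207908496283
rot [0.83 0.21 0.02]
```

jog_arm(
  series=[
    {"x": 0.02, "y": 0.008, "z": -0.004, "rx": 0.3, "ry": 0, "rz": 0},
    {"x": 0.03, "y": 0.012, "z": 0, "rx": 0.3, "ry": 0.2, "rz": 0},
    {"x": 0.03, "y": 0.012, "z": 0, "rx": 0.2, "ry": 0, "rz": 0},
    {"x": 0.03, "y": 0.012, "z": 0, "rx": 0, "ry": 0, "rz": 0},
    {"x": 0.03, "y": 0.012, "z": 0, "rx": 0, "ry": 0, "rz": 0},
    {"x": 0.03, "y": 0.012, "z": 0, "rx": 0, "ry": 0, "rz": 0},
    {"x": 0.03, "y": 0.012, "z": 0, "rx": 0, "ry": 0, "rz": 0},
    {"x": 0.03, "y": 0.012, "z": 0, "rx": 0, "ry": 0, "rz": 0},
    {"x": 0.02, "y": 0.009, "z": 0, "rx": 0, "ry": 0, "rz": 0},
    {"x": 0.015, "y": 0.006, "z": 0, "rx": 0, "ry": 0, "rz": 0},
    {"x": 0.005, "y": 0.002, "z": 0, "rx": 0, "ry": 0, "rz": 0},
    {"x": 0, "y": 0, "z": 0, "rx": 0, "ry": 0, "rz": 0},
  ],
)

```text
time: 11.47
tool_pos: [0.4931, -0.1973, 0.1792]
ee_rot: [-3.128, -0.002, -1.391]
wrist_force: [0.5, -0.0, -8.5]
width: 0.0666
```

```bash
python3 go.py .486 -.21 .175; python3 - <<'E'
from h import *
s=cams.snapshot('wrist'); save(s,'w5'); 
import json; json.dump({k:np.array(s[k]).tolist() for k in ('mtx','origin','attitude')},open('w5.json','w'))
i=s['img'][80:300,140:420,::-1]; cv2.imwrite('pics/w5z.png',cv2.resize(i,None,fx=2.7,fy=2.7,interpolation=cv2.INTER_CUBIC))
s=cams.snapshot('scene'); save(s,'sc5')
i=s['img'][150:280,170:320,::-1]; cv2.imwrite('pics/sc5z.png',cv2.resize(i,None,fx=4.5,fy=4.5,interpolation=cv2.INTER_CUBIC))
E
python3 go.py .486 -.21 .175
```

```text
t 11.47 pos [ 0.4931 -0.1973  0.1792] rpy [-1.7922e+02 -1.4000e-01 -7.9690e+01] F [ 0.54 -0.02 -8.49] w 0.0666
delta tool [0.0112 0.0093 0.0041] n 0.3777966005015686
rot [-0.78 -0.14  0.31]
t 11.57 pos [ 0.4936 -0.1957  0.1791] rpy [-1.792e+02 -9.000e-02 -7.956e+01] F [-0.06  0.52 -7.32] w 0.0668
delta tool [0.0127 0.0101 0.004 ] n 0.4187187053629866
rot [-0.8  -0.08  0.44]
```

View pics/w5z.png

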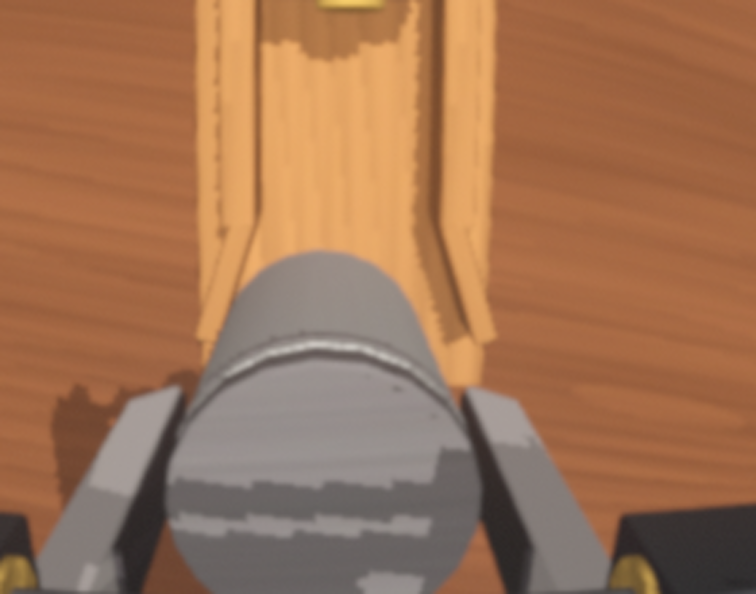

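View pics/sc5z.png

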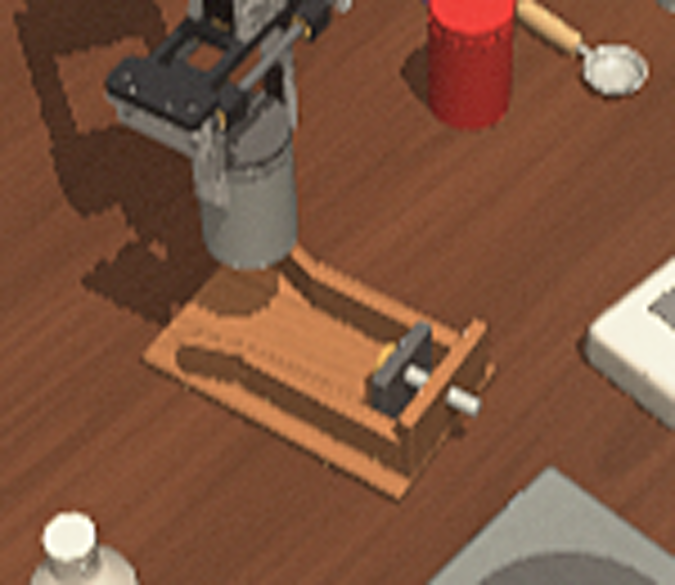

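```bash
python3 - <<'E'
from h import *
import json
s=json.load(open('w5.json'))
f=lambda p:((p[0]+.5)/2.7-.5+140,(p[1]+.5)/2.7-.5+80)
P={k:wonz(s,f(p),.052) for k,p in {'L0':(257,205),'L1':(258,5),'R0':(441,222),'R1':(444,5)}.items()}
for k,v in P.items(): print(k,v.round(4))
for k in 'LR': d=P[k+'1']-P[k+'0']; print(k,np.degrees(np.arctan2(d[1],d[0])))
c=np.array([.5502,-.1986]);a=np.radians(10.1);ux=np.array([np.cos(a),np.sin(a)]);uy=np.array([-ux[1],ux[0]])
for k,v in P.items(): print(k,(v[:2]-c)@ux,(v[:2]-c)@uy)
E
```

```text
L0 [ 0.5242 -0.1673  0.052 ]
L1 [ 0.6003 -0.1544  0.052 ]
R0 [ 0.5306 -0.2388  0.052 ]
R1 [ 0.6136 -0.2236  0.052 ]
L 9.618157764019642
R 10.392688017912146
L0 -0.02012039235934234 0.03535768446247055
L1 0.05707565947795122 0.034708470934822995
R0 -0.026344489972672108 -0.036172863006858
R1 0.05801723196090949 -0.03574190840300355
```

jog_arm(
  series=[
    {"x": 0.013, "y": 0.01, "z": 0.004, "rx": -0.6, "ry": 0, "rz": 0.3},
    {"x": 0.001, "y": 0, "z": 0.02, "rx": 0, "ry": 0, "rz": 0},
    {"x": 0, "y": 0, "z": 0.02, "rx": 0, "ry": 0, "rz": 0},
    {"x": 0, "y": 0, "z": 0.01, "rx": 0, "ry": 0, "rz": 0},
    {"x": 0, "y": 0, "z": 0, "rx": 0, "ry": 0, "rz": 0},
  ],
)

```text
time: 11.98
tool_pos: [0.4903, -0.2044, 0.1257]
ee_rot: [-3.132, -0.0, -1.384]
wrist_force: [-0.9, 0.1, -6.9]
width: 0.0664
```

```bash
python3 go.py .486 -.2105 .095
```

```text
t 11.98 pos [ 0.4903 -0.2044  0.1257] rpy [-1.7944e+02 -1.0000e-02 -7.9290e+01] F [-0.89  0.09 -6.92] w 0.0664
delta tool [0.0052 0.0056 0.0307] n 0.790330395536057
rot [-0.56 -0.01  0.71]
```

jog_arm(
  series=[
    {"x": 0.006, "y": 0.006, "z": 0.005, "rx": -0.5, "ry": 0, "rz": 0.6},
    {"x": 0, "y": 0, "z": 0.012, "rx": 0, "ry": 0, "rz": 0},
    {"x": 0, "y": 0, "z": 0.005, "rx": 0, "ry": 0, "rz": 0},
    {"x": 0, "y": 0, "z": 0, "rx": 0, "ry": 0, "rz": 0},
  ],
)

```text
time: 12.32
tool_pos: [0.487, -0.2098, 0.1038]
ee_rot: [-3.139, -0.001, -1.391]
wrist_force: [-0.1, -0.3, -7.4]
width: 0.0665
```

```bash
python3 go.py .486 -.2105 .095
```

```text
t 12.32 pos [ 0.487  -0.2098  0.1038] rpy [-1.7984e+02 -5.0000e-02 -7.9710e+01] F [-0.1  -0.31 -7.38] w 0.0665
delta tool [0.0005 0.0011 0.0088] n 0.22126067682044556
rot [-0.16 -0.05  0.29]
```

jog_arm(
  series=[
    {"x": 0.001, "y": 0.001, "z": 0.007, "rx": -0.1, "ry": 0, "rz": 0.2},
    {"x": 0, "y": 0, "z": 0.006, "rx": 0, "ry": 0, "rz": 0},
    {"x": 0, "y": 0, "z": 0, "rx": 0, "ry": 0, "rz": 0},
  ],
)

```text
time: 12.57
tool_pos: [0.4869, -0.2114, 0.0905]
ee_rot: [-3.139, -0.002, -1.395]
wrist_force: [-0.0, 0.2, -6.4]
width: 0.0663
```

jog_arm(
  series=[
    {"x": 0, "y": 0, "z": 0.003, "rx": 0, "ry": 0, "rz": 0},
  ],
)

```text
time: 12.65
tool_pos: [0.4873, -0.2117, 0.088]
ee_rot: [-3.138, -0.003, -1.395]
wrist_force: [0.3, -0.8, -7.4]
width: 0.066
```

jog_arm(
  series=[
    {"x": 0, "y": 0, "z": 0.002, "rx": 0, "ry": 0, "rz": 0},
  ],
)

```text
time: 12.73
tool_pos: [0.4872, -0.2117, 0.0856]
ee_rot: [-3.138, -0.003, -1.395]
wrist_force: [-1.2, 0.2, -1.1]
width: 0.0664
```

jog_arm(
  series=[
    {"x": 0, "y": 0, "z": 0, "rx": 0, "ry": 0, "rz": 0},
    {"x": 0, "y": 0, "z": 0, "rx": 0, "ry": 0, "rz": 0},
    {"x": 0, "y": 0, "z": 0, "rx": 0, "ry": 0, "rz": 0},
    {"x": 0, "y": 0, "z": 0, "rx": 0, "ry": 0, "rz": 0},
  ],
  claw=1,
)

```text
time: 13.07
tool_pos: [0.4915, -0.2142, 0.0924]
ee_rot: [-3.128, -0.011, -1.396]
wrist_force: [-0.1, 0.5, -0.4]
width: 0.0897
```

```bash
python3 go.py .487 -.2105 .074; python3 - <<'E'
from h import *
s=cams.snapshot('wrist'); save(s,'w6')
i=s['img'][80:300,140:420,::-1]; cv2.imwrite('pics/w6z.png',cv2.resize(i,None,fx=2.7,fy=2.7,interpolation=cv2.INTER_CUBIC))
E
```

```text
t 13.07 pos [ 0.4915 -0.2142  0.0924] rpy [-179.2    -0.65  -79.96] F [-0.12  0.53 -0.39] w 0.0897
delta tool [-0.0046  0.004   0.0183] n 0.48232682487408535
rot [-0.8  -0.65  0.04]
```

View pics/w6z.png

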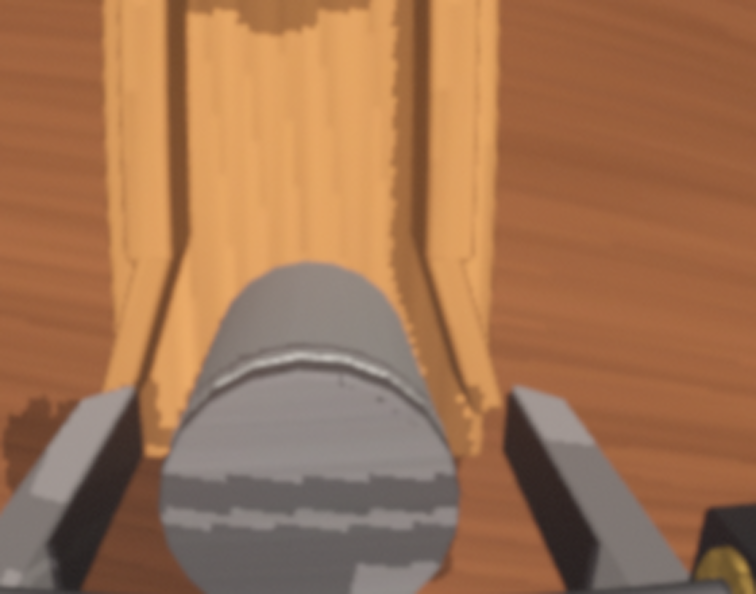

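jog_arm(
  series=[
    {"x": -0.004, "y": 0.004, "z": 0.008, "rx": -0.6, "ry": -0.4, "rz": 0},
    {"x": 0, "y": 0, "z": 0.008, "rx": 0, "ry": 0, "rz": 0},
    {"x": 0, "y": 0, "z": 0, "rx": 0, "ry": 0, "rz": 0},
  ],
)

```text
time: 13.37
tool_pos: [0.4885, -0.2118, 0.0781]
ee_rot: [-3.134, -0.008, -1.396]
wrist_force: [-0.1, -0.5, -0.2]
width: 0.0938
```

```bash
python3 go.py .487 -.2105 .074
```

```text
t 13.37 pos [ 0.4885 -0.2118  0.0781] rpy [-179.57   -0.45  -79.96] F [-0.07 -0.46 -0.24] w 0.0938
delta tool [-0.0016  0.0012  0.004 ] n 0.11269005245813049
rot [-0.44 -0.45  0.04]
```

jog_arm(
  series=[
    {"x": -0.002, "y": 0.001, "z": 0.003, "rx": -0.4, "ry": -0.4, "rz": 0},
    {"x": 0, "y": 0, "z": 0.001, "rx": 0, "ry": 0, "rz": 0},
    {"x": 0, "y": 0, "z": 0.001, "rx": 0, "ry": 0, "rz": 0},
  ],
)

```text
time: 13.62
tool_pos: [0.4865, -0.2095, 0.0716]
ee_rot: [3.14, 0.001, -1.395]
wrist_force: [0.4, 0.3, -0.4]
width: 0.0938
```

```bash
python3 go.py .487 -.2105 .074
```

```text
t 13.62 pos [ 0.4865 -0.2095  0.0716] rpy [ 1.7992e+02  5.0000e-02 -7.9950e+01] F [ 0.37  0.3  -0.4 ] w 0.0938
delta tool [ 0.0011 -0.0003 -0.0024] n 0.0671748218241208
rot [0.08 0.05 0.05]
```

jog_arm(
  series=[
    {"x": 0.001, "y": 0, "z": 0, "rx": 0, "ry": 0, "rz": 0},
    {"x": 0, "y": 0, "z": 0, "rx": 0, "ry": 0, "rz": 0},
    {"x": 0, "y": 0, "z": 0, "rx": 0, "ry": 0, "rz": 0},
    {"x": 0, "y": 0, "z": 0, "rx": 0, "ry": 0, "rz": 0},
    {"x": 0, "y": 0, "z": 0, "rx": 0, "ry": 0, "rz": 0},
  ],
  claw=0,
)

```text
time: 14.03
tool_pos: [0.4866, -0.2108, 0.0709]
ee_rot: [3.139, 0.001, -1.396]
wrist_force: [0.4, -1.7, -0.9]
width: 0.0668
```

```bash
python3 go.py .487 -.2105 .074; sleep 0.1; python3 - <<'E'
from h import *
F=[]
for i in range(4): cams.snapshot('wrist'); o=robot.get_obs(); F.append(o['wrist_force']);
print(np.mean(F,0),o['tool_pos'],o['qvel'].round(4))
E
```

```text
t 14.03 pos [ 0.4866 -0.2108  0.0709] rpy [ 1.7987e+02  5.0000e-02 -7.9960e+01] F [ 0.43 -1.68 -0.93] w 0.0668
delta tool [-0.0002 -0.0005 -0.0031] n 0.07860295579953341
rot [0.13 0.05 0.04]
[ 0.37861064 -0.97889577 -0.8446083 ] [ 0.48656634 -0.21078134  0.07088214] [ 0.0001  0.0031 -0.0006 -0.0008  0.0005  0.0004]
```

jog_arm(
  series=[
    {"x": 0, "y": -0.005, "z": 0, "rx": 0, "ry": 0, "rz": 0},
    {"x": 0, "y": -0.006, "z": 0, "rx": 0, "ry": 0, "rz": 0},
    {"x": 0, "y": -0.006, "z": 0, "rx": 0, "ry": 0, "rz": 0},
  ],
)

```text
time: 14.48
tool_pos: [0.5014, -0.2078, 0.0709]
ee_rot: [3.134, 0.002, -1.397]
wrist_force: [-2.3, 0.0, 1.1]
width: 0.0668
```

```bash
cat > dk.py <<'E'
from h import *
o=robot.get_obs(); c=np.array([.5502,-.1986]);a=np.radians(10.05);ux=np.array([np.cos(a),np.sin(a)]);uy=np.array([-ux[1],ux[0]])
v=o['tool_pos'][:2]-c; f=o['wrist_force']
print('t %.2f dock x %.1f y %.1f z %.1f mm'%(o['time'],v@ux*1e3,v@uy*1e3,o['tool_pos'][2]*1e3),'Fx %.1f Fy %.1f Fz %.1f'%(f[:2]@ux,f[:2]@uy,f[2]),np.degrees(o['ee_rot']).round(2))
E
python3 dk.py
```

```text
t 14.48 dock x -49.7 y -0.5 z 70.9 mm Fx -2.3 Fy 0.4 Fz 1.1 [ 1.7957e+02  1.4000e-01 -8.0040e+01]
```

jog_arm(
  series=[
    {"x": 0, "y": -0.006, "z": 0, "rx": 0.2, "ry": 0.1, "rz": 0},
    {"x": 0, "y": -0.006, "z": 0, "rx": 0.1, "ry": 0, "rz": 0},
    {"x": 0, "y": -0.006, "z": 0, "rx": 0, "ry": 0, "rz": 0},
    {"x": 0, "y": -0.006, "z": 0, "rx": 0, "ry": 0, "rz": 0},
  ],
)

```text
time: 14.82
tool_pos: [0.5272, -0.2027, 0.0709]
ee_rot: [3.138, 0.002, -1.396]
wrist_force: [-1.9, -0.5, 1.0]
width: 0.0665
```

```bash
python3 dk.py
```

```text
t 14.82 dock x -23.4 y 0.0 z 70.9 mm Fx -1.9 Fy -0.2 Fz 1.0 [ 1.7979e+02  9.0000e-02 -8.0010e+01]
```

jog_arm(
  series=[
    {"x": 0, "y": -0.005, "z": 0, "rx": 0.1, "ry": 0, "rz": 0},
    {"x": 0, "y": -0.004, "z": 0, "rx": 0, "ry": 0, "rz": 0},
    {"x": 0, "y": -0.004, "z": 0, "rx": 0, "ry": 0, "rz": 0},
    {"x": 0, "y": -0.003, "z": 0, "rx": 0, "ry": 0, "rz": 0},
  ],
)

```text
time: 15.15
tool_pos: [0.5455, -0.1991, 0.0709]
ee_rot: [3.14, 0.002, -1.395]
wrist_force: [-2.9, -0.5, 2.3]
width: 0.0659
```

```bash
python3 dk.py; python3 - <<'E'
from h import *
s=cams.snapshot('wrist'); save(s,'w7')
i=s['img'][80:300,140:420,::-1]; cv2.imwrite('pics/w7z.png',cv2.resize(i,None,fx=2.7,fy=2.7,interpolation=cv2.INTER_CUBIC))
E
python3 dk.py
```

```text
t 15.15 dock x -4.7 y 0.3 z 70.9 mm Fx -3.0 Fy 0.0 Fz 2.3 [ 1.7989e+02  1.1000e-01 -7.9950e+01]
t 15.20 dock x -4.0 y 0.3 z 70.9 mm Fx -0.7 Fy -0.4 Fz 1.7 [ 1.7995e+02  1.0000e-01 -7.9940e+01]
```

View pics/w7z.png

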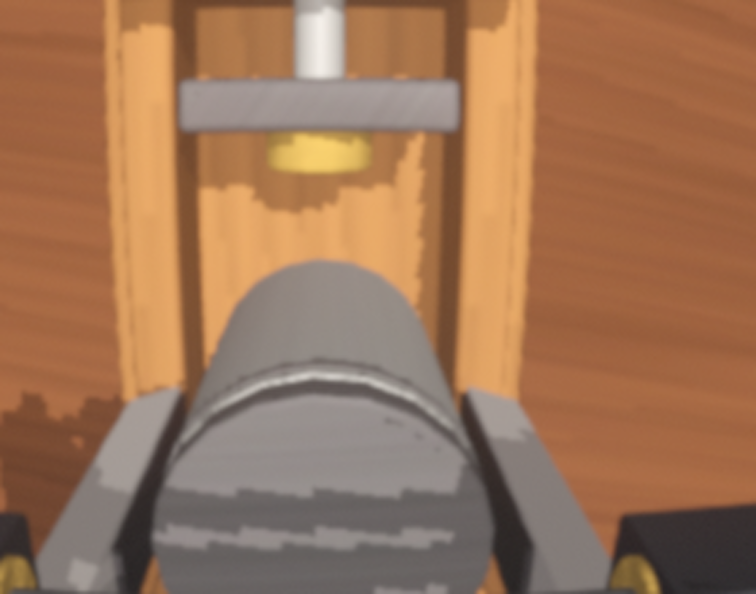

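jog_arm(
  series=[
    {"x": 0, "y": -0.004, "z": 0, "rx": 0, "ry": 0, "rz": 0},
    {"x": 0, "y": -0.004, "z": 0, "rx": 0, "ry": 0, "rz": 0},
    {"x": 0, "y": -0.003, "z": 0, "rx": 0, "ry": 0, "rz": 0},
    {"x": 0, "y": -0.002, "z": 0, "rx": 0, "ry": 0, "rz": 0},
  ],
)

```text
time: 15.53
tool_pos: [0.5596, -0.1966, 0.0709]
ee_rot: [3.14, 0.002, -1.396]
wrist_force: [-2.6, -1.7, 2.7]
width: 0.0668
```

```bash
python3 dk.py; python3 - <<'E'
from h import *
s=cams.snapshot('wrist'); save(s,'w8')
i=s['img'][80:300,140:420,::-1]; cv2.imwrite('pics/w8z.png',cv2.resize(i,None,fx=2.7,fy=2.7,interpolation=cv2.INTER_CUBIC))
E
python3 dk.py
```

```text
t 15.53 dock x 9.6 y 0.3 z 70.9 mm Fx -2.9 Fy -1.2 Fz 2.7 [ 1.7989e+02  1.1000e-01 -7.9970e+01]
t 15.58 dock x 10.0 y 0.4 z 70.9 mm Fx -2.1 Fy -0.2 Fz 1.3 [ 1.7993e+02  1.1000e-01 -7.9950e+01]
```

View pics/w8z.png

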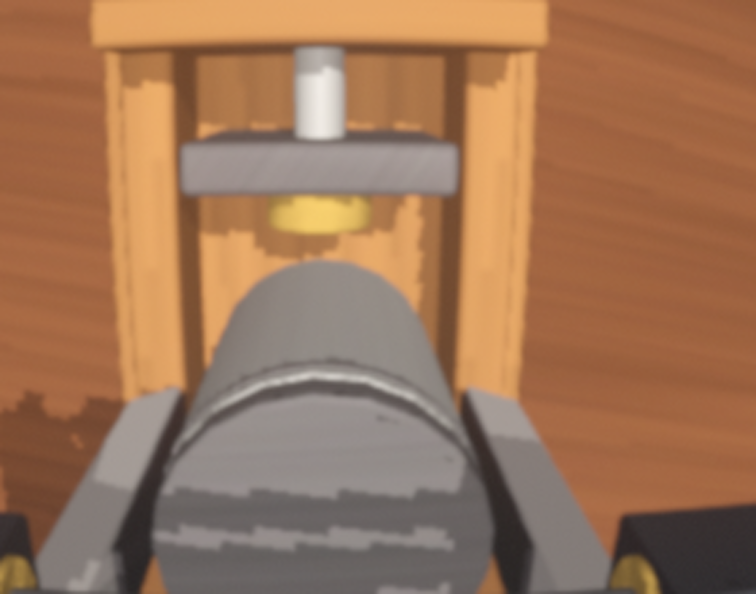

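jog_arm(
  series=[
    {"x": 0, "y": -0.003, "z": 0, "rx": 0, "ry": 0, "rz": 0},
    {"x": 0, "y": -0.002, "z": 0, "rx": 0, "ry": 0, "rz": 0},
    {"x": 0, "y": -0.002, "z": 0, "rx": 0, "ry": 0, "rz": 0},
  ],
)

```text
time: 15.83
tool_pos: [0.567, -0.1953, 0.0709]
ee_rot: [3.14, 0.002, -1.396]
wrist_force: [-2.7, -0.8, 2.8]
width: 0.0666
```

```bash
python3 dk.py
```

```text
t 15.83 dock x 17.1 y 0.3 z 70.9 mm Fx -2.8 Fy -0.3 Fz 2.8 [ 1.7989e+02  1.2000e-01 -7.9980e+01]
```

jog_arm(
  series=[
    {"x": 0, "y": -0.002, "z": 0, "rx": 0, "ry": 0, "rz": 0},
  ],
)

```text
time: 15.92
tool_pos: [0.5691, -0.1949, 0.0709]
ee_rot: [3.14, 0.002, -1.396]
wrist_force: [-3.0, -0.3, 1.5]
width: 0.0664
```

jog_arm(
  series=[
    {"x": 0, "y": -0.002, "z": 0, "rx": 0, "ry": 0, "rz": 0},
  ],
)

```text
time: 16.0
tool_pos: [0.5712, -0.1946, 0.0709]
ee_rot: [3.139, 0.002, -1.396]
wrist_force: [-2.6, -1.2, 1.6]
width: 0.0666
```

```bash
python3 dk.py
```

```text
t 16.00 dock x 21.3 y 0.3 z 70.9 mm Fx -2.7 Fy -0.7 Fz 1.6 [ 1.7987e+02  1.2000e-01 -7.9980e+01]
```

jog_arm(
  series=[
    {"x": 0, "y": -0.0015, "z": 0, "rx": 0, "ry": 0, "rz": 0},
  ],
)

```text
time: 16.08
tool_pos: [0.5729, -0.1943, 0.0709]
ee_rot: [3.139, 0.002, -1.396]
wrist_force: [-2.8, -0.2, 2.0]
width: 0.067
```

jog_arm(
  series=[
    {"x": 0, "y": -0.0015, "z": 0, "rx": 0, "ry": 0, "rz": 0},
  ],
)

```text
time: 16.17
tool_pos: [0.5745, -0.194, 0.0709]
ee_rot: [3.139, 0.002, -1.396]
wrist_force: [-3.3, -0.1, 1.3]
width: 0.0668
```

jog_arm(
  series=[
    {"x": 0, "y": -0.0015, "z": 0, "rx": 0, "ry": 0, "rz": 0},
  ],
)

```text
time: 16.25
tool_pos: [0.5761, -0.1937, 0.0709]
ee_rot: [3.139, 0.002, -1.396]
wrist_force: [-2.5, -0.3, 2.6]
width: 0.0664
```

```bash
python3 dk.py; python3 - <<'E'
from h import *
s=cams.snapshot('wrist'); save(s,'w9')
i=s['img'][80:300,140:420,::-1]; cv2.imwrite('pics/w9z.png',cv2.resize(i,None,fx=2.7,fy=2.7,interpolation=cv2.INTER_CUBIC))
E
python3 dk.py
```

```text
t 16.25 dock x 26.4 y 0.3 z 70.9 mm Fx -2.5 Fy 0.2 Fz 2.6 [ 1.7987e+02  1.2000e-01 -7.9990e+01]
t 16.30 dock x 26.8 y 0.3 z 70.9 mm Fx -2.3 Fy -0.3 Fz 2.9 [ 1.799e+02  1.100e-01 -7.998e+01]
```

View pics/w9z.png

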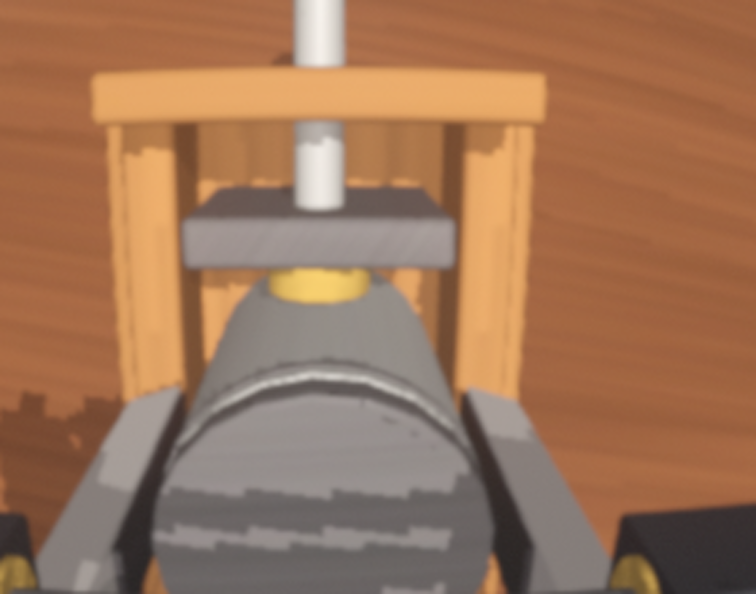

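jog_arm(
  series=[
    {"x": 0, "y": -0.0015, "z": 0, "rx": 0, "ry": 0, "rz": 0},
  ],
)

```text
time: 16.38
tool_pos: [0.5772, -0.1935, 0.0709]
ee_rot: [3.138, 0.002, -1.396]
wrist_force: [-7.7, -1.4, 4.9]
width: 0.0666
```

jog_arm(
  series=[
    {"x": 0, "y": -0.0015, "z": 0, "rx": 0, "ry": 0, "rz": 0},
  ],
)

```text
time: 16.47
tool_pos: [0.5774, -0.1935, 0.071]
ee_rot: [3.135, 0.002, -1.396]
wrist_force: [-6.4, -1.6, 4.8]
width: 0.0665
```

jog_arm(
  series=[
    {"x": 0, "y": -0.0015, "z": 0, "rx": 0, "ry": 0, "rz": 0},
  ],
)

```text
time: 16.55
tool_pos: [0.5775, -0.1935, 0.0711]
ee_rot: [3.131, 0.003, -1.397]
wrist_force: [-6.4, -1.1, 4.4]
width: 0.0667
```

jog_arm(
  series=[
    {"x": 0, "y": -0.0012, "z": 0, "rx": 0, "ry": 0, "rz": 0},
  ],
)

```text
time: 16.63
tool_pos: [0.5775, -0.1935, 0.0711]
ee_rot: [3.128, 0.003, -1.397]
wrist_force: [-5.6, -0.5, 4.0]
width: 0.0665
```

jog_arm(
  series=[
    {"x": 0, "y": -0.0025, "z": 0, "rx": 0.6, "ry": 0, "rz": 0},
  ],
)

```text
time: 16.72
tool_pos: [0.5785, -0.1933, 0.071]
ee_rot: [3.135, 0.003, -1.397]
wrist_force: [-8.5, -1.2, 3.8]
width: 0.0665
```

```bash
python3 dk.py
```

```text
t 16.72 dock x 28.8 y 0.3 z 71.0 mm Fx -8.6 Fy 0.3 Fz 3.8 [179.6    0.18 -80.04]
```

jog_arm(
  series=[
    {"x": 0, "y": -0.0025, "z": 0, "rx": 0.5, "ry": 0, "rz": 0},
  ],
)

```text
time: 16.8
tool_pos: [0.579, -0.1932, 0.071]
ee_rot: [3.139, 0.004, -1.397]
wrist_force: [-7.8, -0.8, 5.6]
width: 0.0668
```

```bash
python3 dk.py
```

```text
t 16.80 dock x 29.3 y 0.3 z 71.0 mm Fx -7.8 Fy 0.6 Fz 5.6 [179.85   0.2  -80.06]
```

jog_arm(
  series=[
    {"x": 0, "y": -0.0028, "z": 0, "rx": 0.3, "ry": 0, "rz": 0},
  ],
)

```text
time: 16.88
tool_pos: [0.5796, -0.1931, 0.0709]
ee_rot: [3.139, 0.004, -1.398]
wrist_force: [-8.7, -0.4, 5.4]
width: 0.0666
```

jog_arm(
  series=[
    {"x": 0, "y": -0.0028, "z": 0, "rx": 0.3, "ry": 0, "rz": 0},
  ],
)

```text
time: 16.97
tool_pos: [0.5802, -0.193, 0.071]
ee_rot: [3.14, 0.004, -1.398]
wrist_force: [-7.1, 0.2, 5.1]
width: 0.0666
```

jog_arm(
  series=[
    {"x": 0, "y": -0.0028, "z": 0, "rx": 0.3, "ry": 0, "rz": 0},
  ],
)

```text
time: 17.05
tool_pos: [0.5808, -0.1929, 0.071]
ee_rot: [3.14, 0.005, -1.399]
wrist_force: [-8.4, -0.4, 5.7]
width: 0.0668
```

```bash
python3 dk.py; python3 - <<'E'
from h import *
s=cams.snapshot('wrist'); save(s,'w10')
i=s['img'][80:300,140:420,::-1]; cv2.imwrite('pics/w10z.png',cv2.resize(i,None,fx=2.7,fy=2.7,interpolation=cv2.INTER_CUBIC))
s=cams.snapshot('side'); i=s['img'][90:190,180:290,::-1]; cv2.imwrite('pics/s10z.png',cv2.resize(i,None,fx=5.8,fy=5.8,interpolation=cv2.INTER_CUBIC))
E
python3 dk.py
```

```text
t 17.05 dock x 31.2 y 0.3 z 71.0 mm Fx -8.4 Fy 1.1 Fz 5.7 [179.9    0.28 -80.16]
t 17.15 dock x 31.3 y 0.3 z 71.0 mm Fx -8.0 Fy 1.6 Fz 5.4 [179.92   0.28 -80.15]
```

View pics/w10z.png

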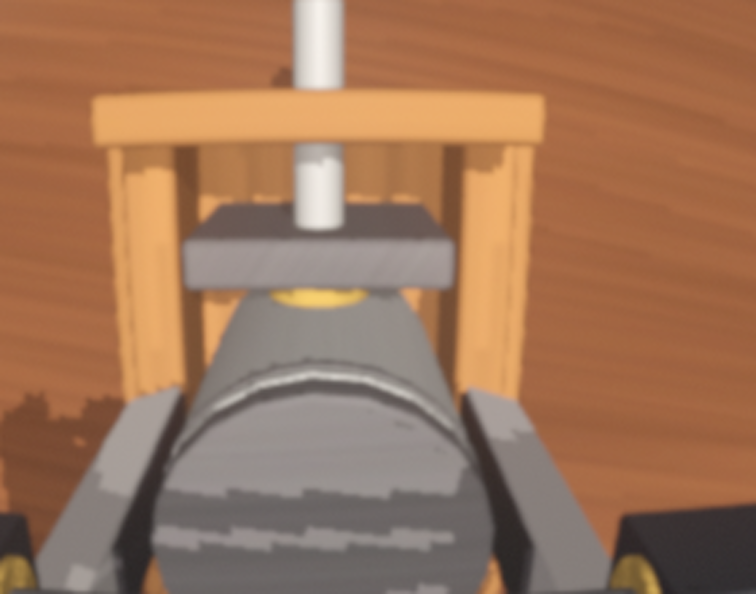

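View pics/s10z.png

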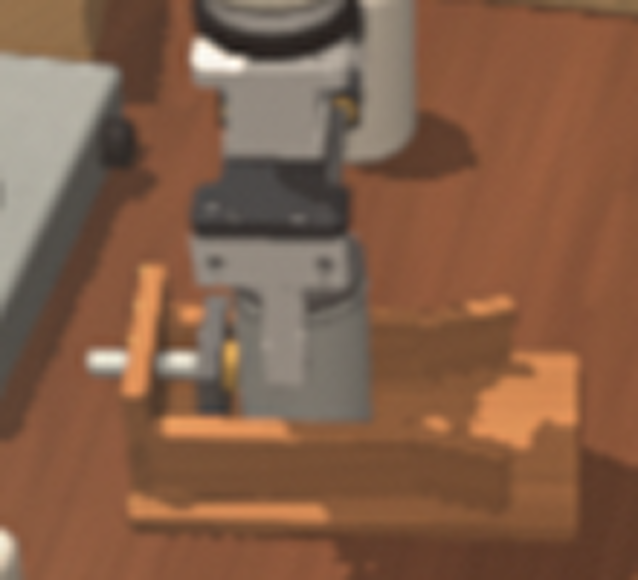

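jog_arm(
  series=[
    {"x": 0, "y": -0.0028, "z": 0, "rx": 0.3, "ry": 0.1, "rz": -0.1},
    {"x": 0, "y": -0.0028, "z": 0, "rx": 0.3, "ry": 0.1, "rz": 0},
  ],
)

```text
time: 17.32
tool_pos: [0.5821, -0.1927, 0.0709]
ee_rot: [3.14, 0.002, -1.398]
wrist_force: [-8.3, -1.1, 5.2]
width: 0.0667
```

jog_arm(
  series=[
    {"x": 0, "y": -0.0028, "z": 0, "rx": 0.3, "ry": 0.1, "rz": 0},
    {"x": 0, "y": -0.0028, "z": 0, "rx": 0.3, "ry": 0.1, "rz": 0},
  ],
)

```text
time: 17.48
tool_pos: [0.5831, -0.1924, 0.071]
ee_rot: [3.14, -0.0, -1.399]
wrist_force: [-8.5, -1.5, 5.5]
width: 0.0668
```

```bash
python3 dk.py
```

```text
t 17.48 dock x 33.4 y 0.3 z 71.0 mm Fx -8.6 Fy -0.0 Fz 5.5 [179.94  -0.   -80.18]
```

jog_arm(
  series=[
    {"x": 0, "y": -0.0028, "z": 0, "rx": 0.3, "ry": 0, "rz": -0.1},
    {"x": 0, "y": -0.0028, "z": 0, "rx": 0.3, "ry": 0, "rz": 0},
  ],
)

```text
time: 17.65
tool_pos: [0.5842, -0.1923, 0.0709]
ee_rot: [3.141, 0.001, -1.399]
wrist_force: [-8.3, -1.7, 5.2]
width: 0.0664
```

jog_arm(
  series=[
    {"x": 0, "y": -0.0028, "z": 0, "rx": 0.3, "ry": 0, "rz": 0},
    {"x": 0, "y": -0.0028, "z": 0, "rx": 0.3, "ry": 0, "rz": 0},
  ],
)

```text
time: 17.82
tool_pos: [0.5851, -0.1921, 0.0709]
ee_rot: [3.141, 0.002, -1.4]
wrist_force: [-9.1, -0.4, 5.4]
width: 0.0667
```

```bash
python3 dk.py
```

```text
t 17.82 dock x 35.5 y 0.3 z 70.9 mm Fx -9.1 Fy 1.2 Fz 5.4 [ 1.7994e+02  1.2000e-01 -8.0190e+01]
```

jog_arm(
  series=[
    {"x": 0, "y": -0.0028, "z": 0, "rx": 0.3, "ry": 0, "rz": -0.1},
    {"x": 0, "y": -0.0028, "z": 0, "rx": 0.3, "ry": 0, "rz": -0.1},
  ],
)

```text
time: 17.98
tool_pos: [0.5851, -0.1921, 0.0709]
ee_rot: [3.138, 0.003, -1.397]
wrist_force: [-9.3, -0.6, 6.5]
width: 0.0667
```

jog_arm(
  series=[
    {"x": 0, "y": -0.0028, "z": 0, "rx": 0.3, "ry": 0, "rz": 0},
    {"x": 0, "y": -0.0028, "z": 0, "rx": 0.3, "ry": 0, "rz": 0},
  ],
)

```text
time: 18.15
tool_pos: [0.5852, -0.1922, 0.071]
ee_rot: [3.136, 0.004, -1.399]
wrist_force: [-10.0, -0.6, 5.1]
width: 0.0666
```

```bash
python3 dk.py; python3 - <<'E'
from h import *
s=cams.snapshot('wrist'); save(s,'w11')
i=s['img'][80:300,140:420,::-1]; cv2.imwrite('pics/w11z.png',cv2.resize(i,None,fx=2.7,fy=2.7,interpolation=cv2.INTER_CUBIC))
E
python3 dk.py
```

```text
t 18.15 dock x 35.6 y 0.2 z 71.0 mm Fx -10.0 Fy 1.1 Fz 5.1 [179.68   0.25 -80.13]
t 18.20 dock x 35.5 y 0.2 z 70.9 mm Fx -10.1 Fy 0.7 Fz 5.8 [179.67   0.25 -80.13]
```

View pics/w11z.png

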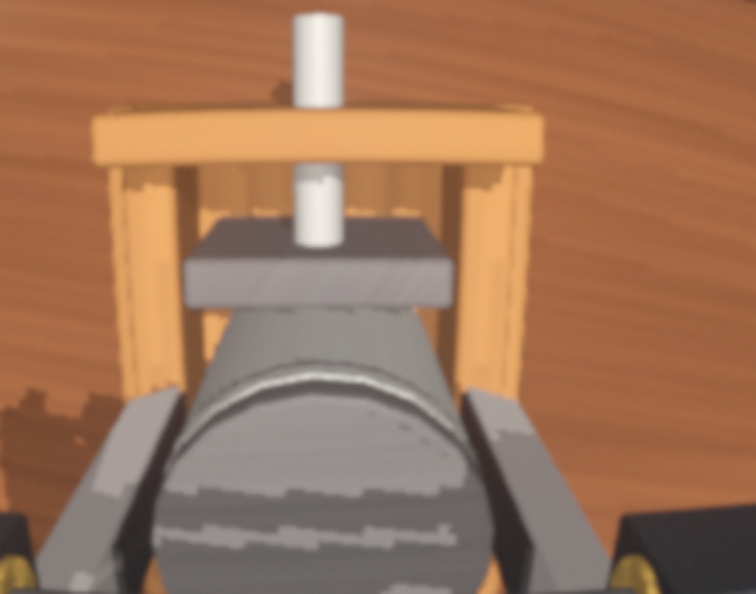

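jog_arm(
  series=[
    {"x": 0, "y": -0.0036, "z": 0, "rx": 0.5, "ry": 0, "rz": 0},
  ],
)

```text
time: 18.28
tool_pos: [0.5853, -0.1922, 0.071]
ee_rot: [3.137, 0.005, -1.399]
wrist_force: [-12.4, -1.5, 6.5]
width: 0.0668
```

```bash
python3 dk.py
```

```text
t 18.28 dock x 35.7 y 0.2 z 71.0 mm Fx -12.5 Fy 0.7 Fz 6.5 [179.72   0.29 -80.16]
```

jog_arm(
  series=[
    {"x": 0, "y": -0.0036, "z": 0, "rx": 0.5, "ry": 0, "rz": 0},
  ],
)

```text
time: 18.37
tool_pos: [0.5853, -0.1922, 0.071]
ee_rot: [3.137, 0.006, -1.4]
wrist_force: [-12.5, -1.2, 6.4]
width: 0.0662
```

```bash
python3 dk.py
```

```text
t 18.37 dock x 35.7 y 0.2 z 71.0 mm Fx -12.5 Fy 1.0 Fz 6.4 [179.74   0.32 -80.2 ]
```

jog_arm(
  series=[
    {"x": 0, "y": 0, "z": 0, "rx": 0.2, "ry": 0, "rz": 0},
  ],
)

```text
time: 18.45
tool_pos: [0.5847, -0.1923, 0.071]
ee_rot: [3.14, 0.006, -1.4]
wrist_force: [0.8, 1.0, -1.1]
width: 0.0666
```

```bash
python3 dk.py
```

```text
t 18.45 dock x 35.1 y 0.2 z 71.0 mm Fx 1.0 Fy 0.8 Fz -1.1 [179.89   0.33 -80.22]
```

jog_arm(
  series=[
    {"x": 0, "y": 0, "z": 0, "rx": 0, "ry": 0, "rz": 0},
    {"x": 0, "y": 0, "z": 0, "rx": 0, "ry": 0, "rz": 0},
    {"x": 0, "y": 0, "z": 0, "rx": 0, "ry": 0, "rz": 0},
    {"x": 0, "y": 0, "z": 0, "rx": 0, "ry": 0, "rz": 0},
    {"x": 0, "y": 0, "z": 0, "rx": 0, "ry": 0, "rz": 0},
  ],
  claw=1,
)

```text
time: 18.87
tool_pos: [0.5882, -0.1913, 0.0706]
ee_rot: [-3.136, 0.006, -1.399]
wrist_force: [0.3, 0.1, -0.1]
width: 0.0934
```

```bash
python3 dk.py; python3 - <<'E'
from h import *
s=cams.snapshot('wrist'); save(s,'w12')
i=s['img'][80:300,140:420,::-1]; cv2.imwrite('pics/w12z.png',cv2.resize(i,None,fx=2.7,fy=2.7,interpolation=cv2.INTER_CUBIC))
E
python3 dk.py
```

```text
t 18.87 dock x 38.7 y 0.6 z 70.6 mm Fx 0.3 Fy 0.0 Fz -0.1 [-179.67    0.33  -80.19]
t 18.92 dock x 38.6 y 0.6 z 70.6 mm Fx -0.3 Fy -0.1 Fz 0.6 [-179.67    0.33  -80.19]
```

View pics/w12z.png

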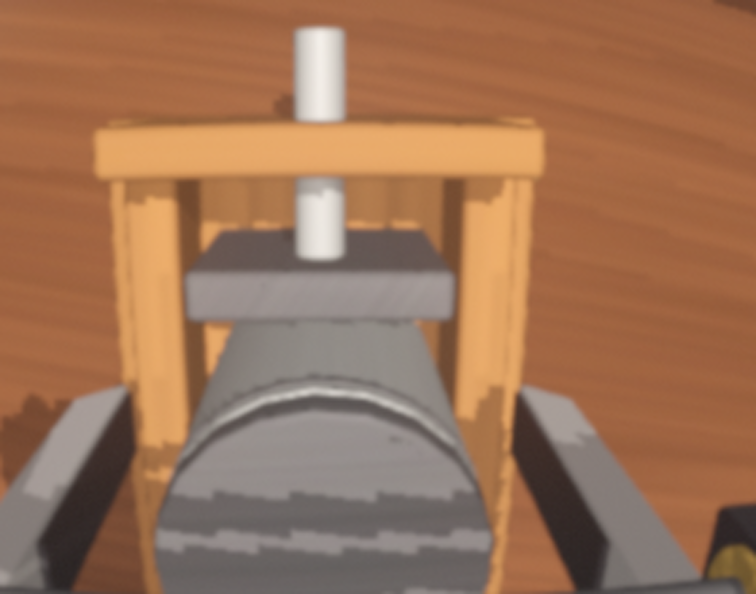

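jog_arm(
  series=[
    {"x": 0, "y": 0, "z": -0.015, "rx": -0.2, "ry": 0, "rz": 0},
    {"x": 0, "y": 0, "z": -0.03, "rx": 0, "ry": 0, "rz": 0},
    {"x": 0, "y": 0, "z": -0.035, "rx": 0, "ry": 0, "rz": 0},
    {"x": 0, "y": 0, "z": -0.035, "rx": 0, "ry": 0, "rz": 0},
    {"x": 0, "y": 0, "z": -0.03, "rx": 0, "ry": 0, "rz": 0},
    {"x": 0, "y": 0.03, "z": -0.01, "rx": 0, "ry": 0, "rz": 0},
    {"x": 0, "y": 0.04, "z": 0, "rx": 0, "ry": 0, "rz": 0},
    {"x": 0, "y": 0.04, "z": 0, "rx": 0, "ry": 0, "rz": 0},
    {"x": 0, "y": 0.04, "z": 0, "rx": 0, "ry": 0, "rz": 0},
    {"x": 0, "y": 0.02, "z": 0, "rx": 0, "ry": 0, "rz": 0},
  ],
)

```text
time: 19.75
tool_pos: [0.4203, -0.2207, 0.2291]
ee_rot: [-3.141, 0.007, -1.391]
wrist_force: [0.9, -0.3, 0.1]
width: 0.0939
```

```bash
python3 dk.py; python3 - <<'E'
from h import *
s=cams.snapshot('scene'); save(s,'scF'); i=s['img'][150:280,180:310,::-1]; a=cv2.resize(i,None,fx=4.5,fy=4.5,interpolation=cv2.INTER_CUBIC);cv2.imwrite('pics/scFz.png',a)
s=cams.snapshot('side'); save(s,'sF'); i=s['img'][90:190,180:290,::-1]; cv2.imwrite('pics/sFz.png',cv2.resize(i,None,fx=5.8,fy=5.8,interpolation=cv2.INTER_CUBIC))
s=cams.snapshot('wrist'); save(s,'wF')
E
```

```text
t 19.75 dock x -131.8 y 0.9 z 229.1 mm Fx 0.9 Fy -0.4 Fz 0.1 [-179.94    0.4   -79.68]
```

View pics/scFz.png

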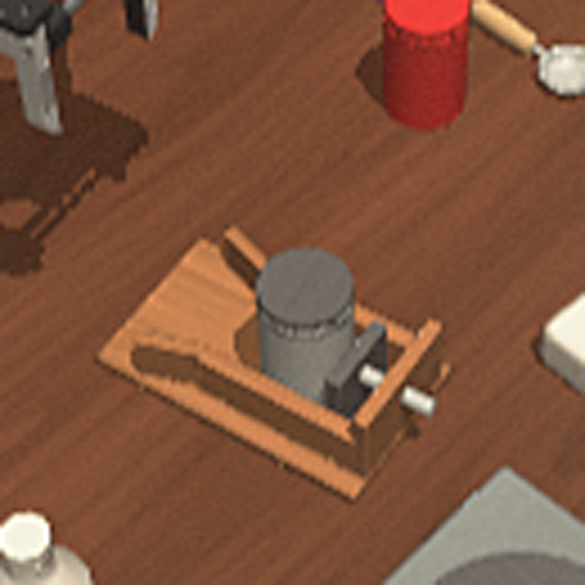

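View pics/sFz.png

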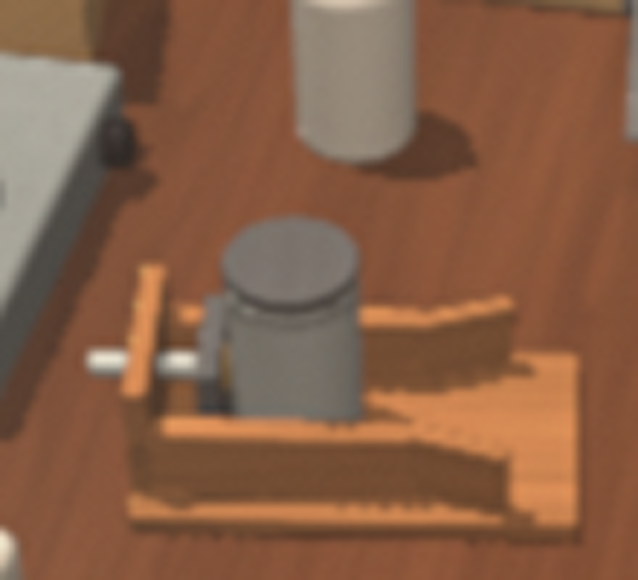

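View pics/sF.png

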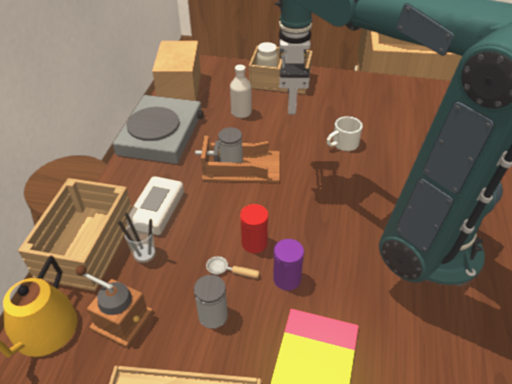

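View pics/wF.png

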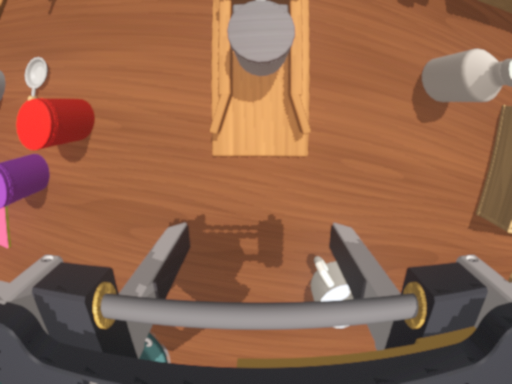

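```bash
python3 - <<'E'
from h import *
c=np.array([.5502,-.1986]);a=np.radians(10.05);ux=np.array([np.cos(a),np.sin(a)]);uy=np.array([-ux[1],ux[0]])
dk=lambda p:np.round([(p[:2]-c)@ux,(p[:2]-c)@uy],4)
f=lambda p,k,o:((p[0]+.5)/k-.5+o[0],(p[1]+.5)/k-.5+o[1])
A=f((305,286),4.5,(180,150));B=f((291,260),5.8,(180,90))
print(tri(A,B),dk(onz('scene',A,.122)),dk(onz('side',B,.122)))
print(ticket.close_job())
E
```

```text
[ 0.58057161 -0.19527532  0.12114221] [ 0.0314 -0.0025] [ 0.0299 -0.0013]
the job is handed in; nothing more can be done
None
```

I lifted the left canister first, then the right. The wrist carried about 2.4 N with the left (about 0.24 kg) and 7.2 N with the right (about 0.73 kg), so the right one is heavier. The left one is back standing upright close to where it started.

I stood the right canister at the dock mouth and slid it in with the fingers about 19 mm above the cheeks. The button took about 8 mm of travel at roughly 8–9 N. It then came to a hard stop and did not move further at 12.5 N, the highest push I read.

**Last checks:**
- The pictures show the docked canister upright against the stop, with only a thin sliver of button showing. That agrees with fully in, but the picture cannot measure it exactly.
- The lid centre measured about 30 mm past the dock's origin, inside the expected 5–35 mm. Its height came out at 121 mm, against 122 mm expected.
- The other things look undisturbed, and the gripper was clear of everything at hand-in, at about 20 s.

**Disagreements and oddities:**
- The gripper read about 35.5 mm at the stop, because it held the canister a few millimetres off centre.
- The arm drifts a few millimetres during rows that ask for no motion.
- A small step down onto the table gave one brief 12.5 N reading when I put the left canister back.

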